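# Tighten the plaque press with the tommy bar

## Robot

A 7-joint arm with a two-finger parallel gripper is mounted at the origin on the work surface. World frame = base frame: x ahead of the robot, y to its left, z up, the work surface at z = 0. Lengths are in m, angles in degrees, forces in N, time in s.
With the tool pointing down it reaches from about 0.375 to 0.925 m from the base axis. Payload 3.1 kg.
Tool frame: the origin (TCP) lies on the centre line of the jaws, within the pads' length; the fingertips stand 11 mm ahead of it and the grasp point (between the pads) lies 8 mm behind it; x points along the fingers, y is the direction in which the jaws open and shut, and the axes are right-handed (so a half turn about x gives the same grasp; the last joint's range is limited). The gripper opens to 85 mm and grips with 20 to 120 N. Pads are 22 mm wide; open, the fingers measure 114 mm over their backs; the gripper's body (76 mm by 85 mm) begins 54 mm behind the grasp point. The pads swing forward as they close: fully open they stand 13 mm farther back than shut.
Start: joints at [-80.604, 21.939, 2.515, 91.553, -1.026, 66.532, -2.859], TCP at [0.168, 0.628, 0.242] pointing down, gripper open.
Joint ranges: [-149.38, 149.38], [-23.57, 123.04], [-84.95, 90], [0, 143.3], [-89.99, 269.99], [3.08, 112.72], [-163.45, 163.45]. Speed limits (degrees/s): [159.86, 159.86, 180, 180, 180, 180, 180].

## Interface

Orientations are given as a 3x3 rotation matrix whose columns are the frame's x, y, z axes.
In Python, from plant import arm, viewer gives the robot as it stands.
- The arm moves only by the tool send_rows, never from a script. Its argument "targets" is a list of rows, each an object of numbers: "dx", "dy", "dz": the shift along the world's x, y, z in m; "roll": the turn about the world's z in degrees; "hand": the closure, from 0 (fully open) to 1 (shut). A call has 1 to 10 rows; each row is the pose to reach, as a shift and turn from the pose commanded when the call began; what a row does not reach only later rows make up. A row lasts 1/12 s, in which the tool goes at most 41.7 mm and 7.16 degrees, less where a joint would pass 70% of its speed; a pose out of reach is approached as far as the arm can. A call with a gripper value outside its range is refused whole. The fingers move at their own pace and stop on an object; "force" is the grip in N (left out, the last holds). Time passes only in rows, so rows that repeat a pose let the fingers close. It gives the time, the measured TCP pose, the force and the opening at its end, in the units of the state.
- arm.read_state(): the state, without advancing time (a new reading comes with each control period).
- viewer.camera(name): name is "scene" or "top" or "wrist"; returns the picture (480x640x3 uint8, blue, green, red); there is no depth.
- viewer.camera_info(name): a dict with "camera_matrix" (3x3 intrinsics, pixels), "extrinsics" (4x4, takes a point from world to camera coordinates). Camera axes: x right, y down, z forward; pixel columns grow to the right and rows downward; lengths in m; the calibration is good to about 2 mm. A picture is of the moment at which its call begins: read the wrist's pose just before it. camera_info takes no time and is no camera call; for the wrist camera it gives the pose at the moment of the call.
- arm.close_job(): hands the job in, once; it reports no verdict.
The state is a dict: "clock": time; "joint_positions": joint angles; "joint_vel": joint speeds; "tau": joint torques, N m; "position": TCP position; "tcp_rot": TCP orientation; "contact_force": force on the tool from outside, world axes, zero at the start; "wrist_torque": the same for the moment, N m; "finger_gap": finger opening in m.
Only numpy, scipy, OpenCV 4.12 (cv2) and the standard library are available. Lean on these libraries where they do the work, as an engineer would, in place of code of your own. Each camera call takes 0.05 s, during which the arm holds its last target.

## Task

Tighten the little press onto the wooden plaque: take the steel bar from its rest block, stand it in a hole of the ring collar and turn the collar clockwise (seen from above), moving the bar to another hole when the crosshead is in its way, until the collar bears firmly on the pressure board (about 15 N felt at the bar). Do not overtighten, do not force the bar or lean on the press, turn the collar only with the bar and leave the other things alone. Then stand the bar back in its rest block.

Things in the scene. Friction and masses are not known exactly. Their poses are not given: they have to be found in the camera images.
- press: Fixed hand press. Origin: underside centre of its wooden base (160 along own x, 230 along y, 20 thick). Two steel columns (dia 20) at y=+-85 carry a steel crosshead 24 wide, 205 long along own y, z 116 to 128, with nuts to z 136. A threaded stub (dia 28) hangs from its middle on the z axis. The bar cannot pass under the crosshead.
- collar: Steel ring collar threaded on the stub under the crosshead. Origin: on its axis, 38 below its top face. Flange dia 116, z 6 to 14; eight lugs above it. Each lug has a vertical round hole, dia 14.5, open at the top (z 38), 24 deep (floor at z 14); hole centres lie 45 from the axis at 0, 45, ... 315 degrees from own x.
- collar_top (a point): Centre of the collar's top face. Clockwise from above lowers the collar 4 mm per rad. A foot pad screwed into its underside, out to a different length each time, meets the board after 140 to 240 degrees: found by feel only. Turning free takes up to 4 N at the bar; after contact this climbs some 2 N per 3 degrees pushed. Firm is 15 N at the bar (12 to 18). The collar stays where it is left.
- board: Loose plywood pressure board, about 110 x 200 and some 15 thick, notched round the columns, lying on the plaque below the collar. Origin: centre of its underside.
- plaque: Loose wooden plaque 150 x 100 x 18 on the press base under the board, already in place. Origin: centre of its underside.
- bar: Loose round steel bar, dia 12, 125 long, 90 to 140 g, chamfered foot, at the start upright in the rest block. Origin: centre of its foot; z runs up along the bar.
- rest: Fixed dark wooden block 70 x 70 x 40 tall, one vertical hole in the middle of its top, dia 14.5, 30 deep. Origin: centre of its underside. It stands left or right of the press.
- rest_hole0 (a point): Centre of the mouth of the rest block's hole (40 above the table).
- brushmug: Bystander, fixed: white mug, dia 72, 85 tall, with brushes up to 190 high. Origin: underside centre.
- pot_a: Bystander: green paint pot, dia 52, 55 tall. Origin: underside centre.
- pot_b: Bystander: red paint pot, dia 52, 55 tall. Origin: underside centre.
- spray_a: Bystander: black spray can, dia 66, 190 tall. Origin: underside centre.
- spray_b: Bystander: white spray can, dia 66, 190 tall. Origin: underside centre.
- brush: Bystander: brush 190 long lying on the table. Origin: its middle, underside.
- dish: Bystander: white dish, dia 100, 22 tall. Origin: underside centre.
- roller: Bystander: short black rubber roller, dia 32, lying on the table. Origin: its middle, underside.
Not all that is in view belongs to the job. Of the things like the rest, leave any that is orange; of the rest the larger one is meant. Leave any red look-alike of the board alone.

How it is judged (in metres and radians):
On the way, in this order (a step that is already met when the one before it is completed fails the run):
1. with the bar standing in one of its holes, the collar has been run down by more than 4 mm (distance of collar from where it was at the start of the episode above 0.004 m and contact force between bar and collar above 0.5 N and z of bar in the frame of collar below 0.03 m and horizontal distance between bar and collar below 0.05 m).
2. with the bar in one of its holes, the collar bears on the pressure board with more than 28 N (contact force between collar and board above 28 N and z of bar in the frame of collar below 0.03 m and horizontal distance between bar and collar below 0.05 m), for 0.2 s.
At the end, for the whole second after the job is handed in: The collar bears on the board with 28 to 66 N; the bar stands upright (within 0.15 rad) at rest in the rest block, foot within 6 mm of the hole's axis and within 4 mm of its floor (contact force between collar and board between 28 and 66 N and z of bar in the frame of rest below 0.014 m and horizontal distance between bar and rest below 0.006 m and angle between bar's own z axis and vertical below 0.15 rad and linear speed of bar below 0.02 m/s); the robot touches nothing.
It fails at once if overtightened: the collar presses on the board with more than 100 N (contact force between collar and board above 100 N).
It fails at once if the robot itself touches the collar with more than 3 N (contact force between any of the fingers, the arm and collar above 3 N).
It fails at once if the bar or the robot is forced against any part of the press with more than 60 N (contact force between any of bar, the fingers, the arm and press above 60 N).
It fails at once if another thing on the table is moved by more than 20 mm (distance of any of pot_a, pot_b, spray_a, spray_b, brush, dish, roller from where it was at the start of the episode above 0.02 m).
It fails at once if the robot or the bar hits the mug of brushes with more than 5 N (contact force between any of the fingers, the arm, bar and brushmug above 5 N).
It also fails if it takes over 72 s, if anything falls off the work surface, if the arm or the gripper's body presses on something with over 40 N, if the wrist force passes 120 N, or if a joint passes its speed limit or range.

## Working session

There is one attempt and no reset: what is moved stays moved. The work goes in short steps, Python scripts to look and compute and a tool call to move; the robot and the scene stay as the last step left them, time stands still between calls to the robot, and variables do not carry over. Pictures are saved under pics/ and viewed, and the job is handed in when it is done.

Besides the shell and the picture viewer there is one more tool, called after "Call:" in YAML: its name, and indented under it one key for each argument. send_rows: Moves the arm, as the interface text tells. Its arguments: {"type":"object","properties":{"targets":{"type":"array","items":{"type":"object","properties":{"dx":{"type":"number"},"dy":{"type":"number"},"dz":{"type":"number"},"roll":{"type":"number"},"hand":{"type":"number"}}}},"force":{"type":"number"}},"required":["targets"]}

```bash
mkdir -p pics; ls
python3 - <<'E'
from plant import arm, viewer
import cv2
s=arm.read_state(); print(s)
for n in ["scene","top","wrist"]:
    i=viewer.camera_info(n); print(n,i)
    cv2.imwrite(f"pics/{n}0.png",viewer.camera(n))
E
```

```text
pics
{'clock': 0.0, 'joint_positions': array([-80.60483501,  21.99361044,   2.51208407,  91.65101543,
        -1.0255647 ,  66.53096398,  -2.85889846]), 'joint_vel': array([ 0.09749796, -0.03533201,  0.03455904,  0.08472656,  0.04762767,
       -0.03651203,  0.01768918]), 'tau': array([ 6.15477546e-06, -4.33456671e+01,  1.02430109e+00, -2.49512494e+01,
        1.05445215e-02,  1.13026585e-02,  1.91892718e-05]), 'position': array([0.16798924, 0.62695504, 0.24085293]), 'tcp_rot': array([[-5.46323929e-04,  2.58726037e-01,  9.65950588e-01],
       [-2.61553338e-03,  9.65947059e-01, -2.58726571e-01],
       [-9.99996430e-01, -2.66782452e-03,  1.48986594e-04]]), 'contact_force': array([-0.03835863,  0.45948104, -0.54624757]), 'wrist_torque': array([ 0.01850763,  0.00414658, -0.00810892]), 'finger_gap': 0.08601484413974922}
scene {'camera_matrix': array([[534.93999375,   0.        , 315.81353045],
       [  0.        , 534.93999375, 240.83401389],
       [  0.        ,   0.        ,   1.        ]]), 'extrinsics': array([[ 0.17885968,  0.98373314, -0.01668292, -0.10470684],
       [ 0.603650
[... 343 characters left out ...]
, 'extrinsics': array([[-0.01083768, -0.99987411, -0.01158926,  0.00914332],
       [-0.99854263,  0.01143458, -0.05274338,  0.54644704],
       [ 0.05286926,  0.01100075, -0.99854085,  1.31115015],
       [ 0.        ,  0.        ,  0.        ,  1.        ]])}
wrist {'camera_matrix': array([[377.50509389,   0.        , 326.16024029],
       [  0.        , 377.50509389, 241.23788782],
       [  0.        ,   0.        ,   1.        ]]), 'extrinsics': array([[ 0.25757446,  0.96625628, -0.00205057, -0.64913137],
       [ 0.93344329, -0.24827804,  0.258924  , -0.03436657],
       [ 0.24967783, -0.0686063 , -0.96589552,  0.37772195],
       [ 0.        ,  0.        ,  0.        ,  1.        ]])}
```

View pics/scene0.png

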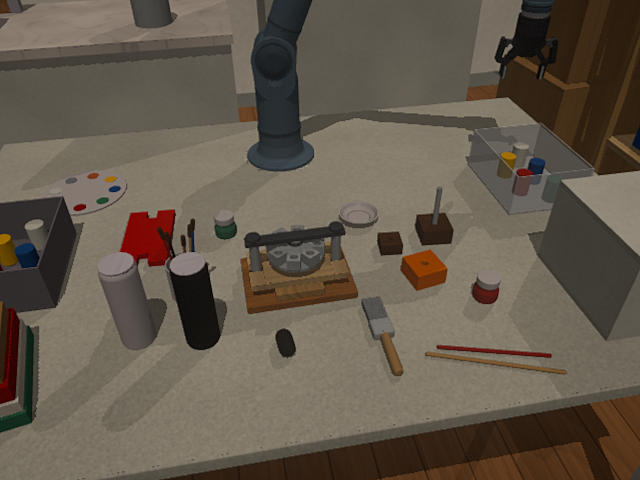

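View pics/top0.png

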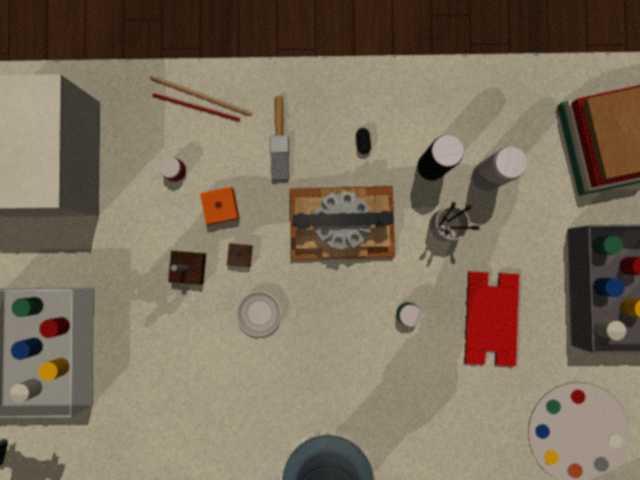

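View pics/wrist0.png

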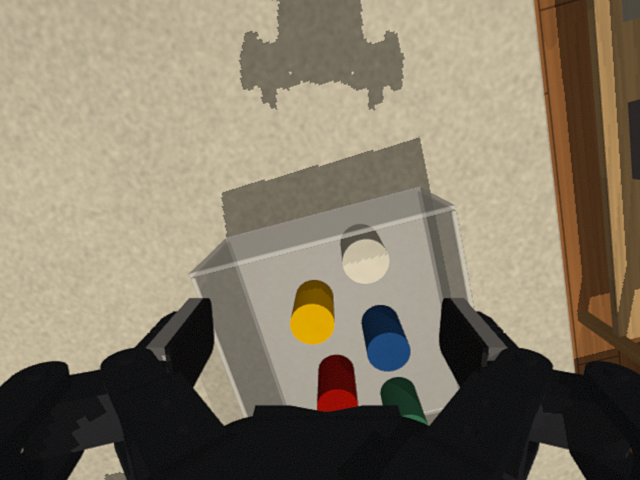

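Candidates for the rest, as top-view pixels: a dark block with the bar (187,268), a small dark block (240,255) and an orange block (219,206). I choose the dark one with the bar at (187,268), since it is the larger and not orange. The board in the press is at (343,223) and the red look-alike at (492,318). The bar's top shows at (180,267).

```bash
cat > h.py <<'E'
import numpy as np, cv2
from plant import arm, viewer
def cam(n):
    i=viewer.camera_info(n); return np.array(i["camera_matrix"]),np.array(i["extrinsics"])
def ray(K,E,uv):
    d=np.linalg.inv(K)@np.array([uv[0],uv[1],1.0]); R=E[:3,:3]; return -R.T@E[:3,3], R.T@d
def onz(ce,uv,z):
    o,d=ray(*ce,uv); return o+d*(z-o[2])/d[2]
def proj(ce,p):
    K,E=ce; q=K@(E[:3,:3]@np.array(p)+E[:3,3]); return q[:2]/q[2]
def tri(ce1,uv1,ce2,uv2):
    A=[];b=[]
    for ce,uv in((ce1,uv1),(ce2,uv2)):
        o,d=ray(*ce,uv); d/=np.linalg.norm(d); P=np.eye(3)-np.outer(d,d); A.append(P);b.append(P@o)
    x=np.linalg.lstsq(np.vstack(A),np.hstack(b),rcond=None)[0]
    return x,[np.linalg.norm(A[i]@x-b[i]) for i in(0,1)]
E
python3 - <<'E'
import cv2
t=cv2.imread("pics/top0.png"); s=cv2.imread("pics/scene0.png")
a=cv2.resize(t[235:300,155:260],None,fx=7,fy=7,interpolation=cv2.INTER_CUBIC); cv2.imwrite("pics/c_rest.png",a)
a=cv2.resize(t[175:270,280:405],None,fx=6,fy=6,interpolation=cv2.INTER_CUBIC); cv2.imwrite("pics/c_press.png",a)
a=cv2.resize(s[175:315,230:460],None,fx=3.4,fy=3.4,interpolation=cv2.INTER_CUBIC); cv2.imwrite("pics/c_scene.png",a)
E
```

```text
(no output)
```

View pics/c_rest.png

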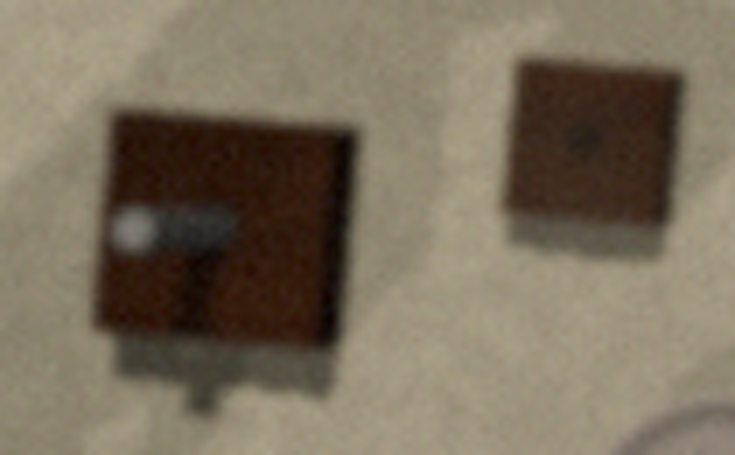

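View pics/c_press.png

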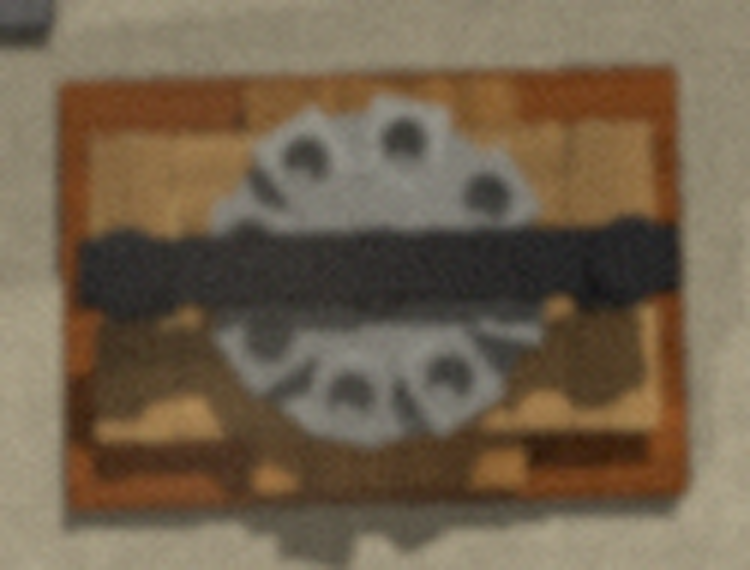

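View pics/c_scene.png

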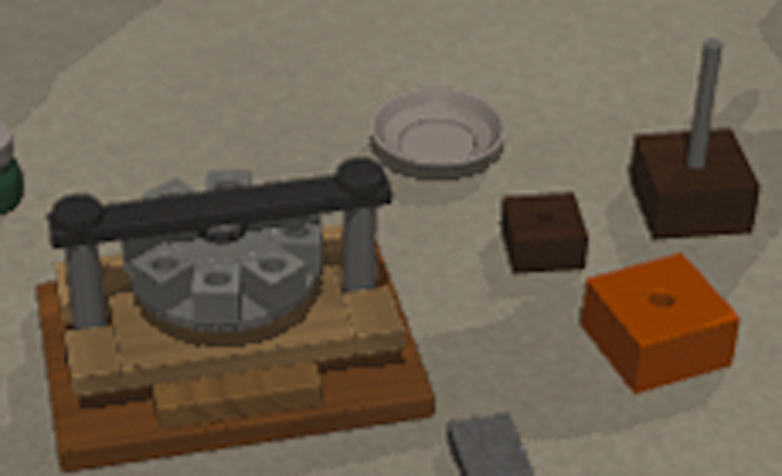

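Run:
```python
from h import *
np.set_printoptions(precision=4,suppress=True)
T=cam("top");S=cam("scene")
# holes
P=[((330.8,201.2),(310.3,252.6)),((347.5,198),(293.8,256.5)),((361.7,207),(277.9,252.6))]
for a,b in P: print("hole",*tri(T,a,S,b))
# bar top
print("bar top",*tri(T,(155+133/7,235+228/7),S,(230+711/3.4,175+45/3.4)), "need z .135")
# rest top corners z=.04
q=[onz(T,(155+u/7,235+v/7),.04)[:2] for u,v in((112,112),(338,128),(320,345),(97,328))]
print("rest",q,np.mean(q,0),[np.linalg.norm(q[i]-q[(i+1)%4]) for i in range(4)])
print("bar top at .135",onz(T,(155+133/7,235+228/7),.135), onz(S,(230+711/3.4,175+45/3.4),.135))
q=[onz(T,(280+u/6,175+v/6),.02)[:2] for u,v in((58,85),(676,68),(687,493),(72,507))]
print("base",q,np.mean(q,0),[np.linalg.norm(q[i]-q[(i+1)%4]) for i in range(4)])
for z in(.1,.11):
  for u,v in [(305,157),(405,138),(490,192),(450,375),(352,392),(268,335)]:
    print(z,onz(T,(280+u/6,175+v/6),z)[:2])
  A=[onz(T,(280+u/6,175+v/6),z)[:2] for u,v in [(305,157),(405,138),(490,192),(450,375),(352,392),(268,335)]]
  A=np.array(A); M=np.c_[2*A,np.ones(6)]; s=np.linalg.lstsq(M,(A**2).sum(1),rcond=None)[0]; print("ctr",s[:2],np.sqrt(s[2]+s[:2]@s[:2]), np.degrees(np.arctan2(*(A-s[:2]).T[::-1])))
# nuts
print("nuts@.136",[onz(T,(280+u/6,175+v/6),.136) for u,v in((132,270),(627,258))])
```

```text
hole [ 0.6054 -0.0142  0.1051] [np.float64(0.0011406261556934512), np.float64(0.0011406261556933335)]
hole [ 0.6116 -0.0486  0.1057] [np.float64(0.0013955925879253958), np.float64(0.0013955925879253373)]
hole [ 0.5925 -0.0778  0.1052] [np.float64(0.00132501241996021), np.float64(0.0013250124199602207)]
bar top [0.4715 0.3032 0.132 ] [np.float64(0.00011049306572883556), np.float64(0.00011049306572914453)] need z .135
rest [array([0.5072, 0.334 ]), array([0.5015, 0.2635]), array([0.4342, 0.2691]), array([0.4402, 0.3385])] [0.4708 0.3013] [np.float64(0.0707667826836577), np.float64(0.06747252995548951), np.float64(0.06967136615310576), np.float64(0.06716052134742652)]
bar top at .135 [0.4715 0.3025 0.135 ] [0.4759 0.301  0.135 ]
base [array([0.642 , 0.0754]), array([ 0.6455, -0.153 ]), array([ 0.4887, -0.1544]), array([0.486 , 0.0715])] [ 0.5656 -0.0401] [np.float64(0.2285014937574181), np.float64(0.15688632091005622), np.float64(0.2259384589645207), np.float64(0.15609179866274137)]
0.1 [ 0.6058 -0.0154]
0.1 [ 0.612  -0.0502]
0.1 [ 0.5929 -0.0794]
0.1 [ 0.5296 -0.0646]
0.1 [ 0.5241 -0.0307]
0.1 [ 0.5441 -0.0019]
ctr [ 0.5681 -0.0408] 0.04540380934269904 [  33.9309  -12.0476  -57.2795 -148.2391  167.0992  121.6295]
0.11 [ 0.6048 -0.0154]
0.11 [ 0.6109 -0.0498]
0.11 [ 0.5919 -0.0788]
0.11 [ 0.5291 -0.0642]
0.11 [ 0.5237 -0.0305]
0.11 [ 0.5436 -0.002 ]
ctr [ 0.5673 -0.0405] 0.04503710675525205 [  33.9309  -12.0476  -57.2795 -148.2391  167.0992  121.6295]
nuts@.136 [array([0.5646, 0.0434, 0.136 ]), array([ 0.5667, -0.1231,  0.136 ])]
```

Call:
send_rows:
  targets:
    - {"dx": 0.02, "dy": -0.022, "hand": 0.3}
    - {"dx": 0.045, "dy": -0.048, "hand": 0.3}
    - {"dx": 0.07, "dy": -0.075, "hand": 0.3}
    - {"dx": 0.097, "dy": -0.104, "hand": 0.3}
    - {"dx": 0.124, "dy": -0.133, "hand": 0.3}
    - {"dx": 0.151, "dy": -0.162, "hand": 0.3}
    - {"dx": 0.178, "dy": -0.191, "hand": 0.3}
    - {"dx": 0.205, "dy": -0.22, "hand": 0.3}
    - {"dx": 0.23, "dy": -0.247, "hand": 0.3}
    - {"dx": 0.25, "dy": -0.268, "hand": 0.3}
  force: 60

```text
invalid input at $.targets[0]: expected keys dx, dy, dz, roll, hand
```

Run:
```python
from h import *
s=arm.read_state(); print(s["clock"],s["position"],s["joint_positions"],s["finger_gap"])
W=cam("wrist"); print(-W[1][:3,:3].T@W[1][:3,3]); cv2.imwrite("pics/w1.png",viewer.camera("wrist"))
for p in [(.4715,.302,.04),(.4715,.302,.135)]: print(proj(W,p))
```

```text
0.15 [0.1680354  0.62716831 0.24119274] [-80.60463349  21.98014033   2.5118117   91.62777231  -1.02432203
  66.53181267  -2.85645686] 0.08526202039102024
[0.10498928 0.64468346 0.37258111]
[121.78221685 536.46785067]
[ 67.15193156 642.08312148]
```

View pics/w1.png

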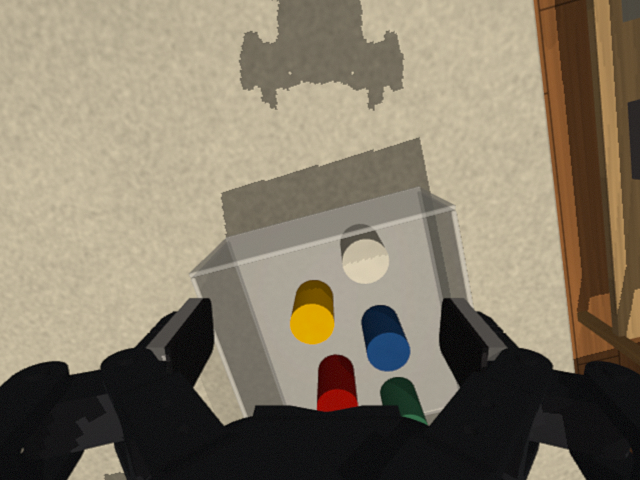

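Call:
send_rows:
  targets:
    - {"dx": 0.02, "dy": -0.022, "dz": 0, "roll": 0, "hand": 0.3}
    - {"dx": 0.045, "dy": -0.048, "dz": 0, "roll": 0, "hand": 0.3}
    - {"dx": 0.07, "dy": -0.075, "dz": 0, "roll": 0, "hand": 0.3}
    - {"dx": 0.097, "dy": -0.104, "dz": 0, "roll": 0, "hand": 0.3}
    - {"dx": 0.124, "dy": -0.133, "dz": 0, "roll": 0, "hand": 0.3}
    - {"dx": 0.151, "dy": -0.162, "dz": 0, "roll": 0, "hand": 0.3}
    - {"dx": 0.178, "dy": -0.191, "dz": 0, "roll": 0, "hand": 0.3}
    - {"dx": 0.205, "dy": -0.22, "dz": 0, "roll": 0, "hand": 0.3}
    - {"dx": 0.23, "dy": -0.247, "dz": 0, "roll": 0, "hand": 0.3}
    - {"dx": 0.25, "dy": -0.268, "dz": 0, "roll": 0, "hand": 0.3}
  force: 60

```text
clock: 1.03
position: [0.4205, 0.3563, 0.2423]
tcp_rot: [[0.001, 0.262, 0.965], [-0.001, 0.965, -0.262], [-1.0, -0.001, 0.001]]
contact_force: [0.4, -0.0, 0.8]
finger_gap: 0.06
```

Run:
```python
from h import *
s=arm.read_state(); print(s["clock"],s["position"],s["joint_positions"],s["finger_gap"],s["contact_force"])
W=cam("wrist"); print(-W[1][:3,:3].T@W[1][:3,3]); cv2.imwrite("pics/w2.png",viewer.camera("wrist"))
for p in [(.4715,.302,.04),(.4715,.302,.135)]: print(proj(W,p))
```

```text
1.0333 [0.42052467 0.35627988 0.24228851] [-56.52771898  11.27697643  13.43607814 105.85279596  -2.84077122
  63.21164112  32.74089369] 0.06004981362513216 [ 0.3794609  -0.01053767  0.75297855]
[0.35739273 0.37389922 0.37366706]
[284.2522945  281.39637256]
[269.63410057 330.63470091]
```

View pics/w2.png

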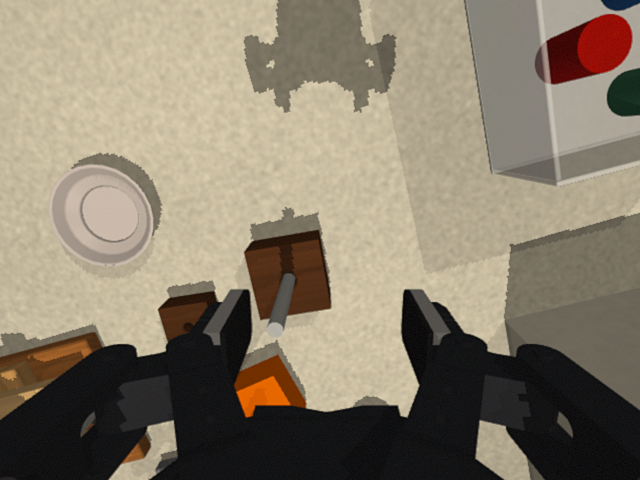

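Wrist view: the bar's top is at (275,329) and its foot enters the block at about (287,278). That is the larger dark block.

Run:
```python
from h import *
np.set_printoptions(precision=4,suppress=True)
W=cam("wrist"); im=cv2.imread("pics/w2.png")
print(onz(W,(275,329),.135),onz(W,(287.5,278),.04))
q=[(247,248),(323,232),(331,306),(263,320)]
a=[onz(W,u,.04)[:2] for u in q]; print(a,np.mean(a,0),[np.linalg.norm(a[i]-a[i-1]) for i in range(4)])
cv2.imwrite("pics/w2c.png",cv2.resize(im[220:350,230:345],None,fx=4.5,fy=4.5,interpolation=cv2.INTER_CUBIC))
```

```text
[0.4766 0.2992 0.135 ] [0.4746 0.2989 0.04  ]
[array([0.4365, 0.2716]), array([0.4407, 0.3432]), array([0.5133, 0.3307]), array([0.5098, 0.2631])] [0.4751 0.3021] [np.float64(0.07380224346662129), np.float64(0.07167238354446981), np.float64(0.07362117573043442), np.float64(0.0676958368228767)]
```

View pics/w2c.png

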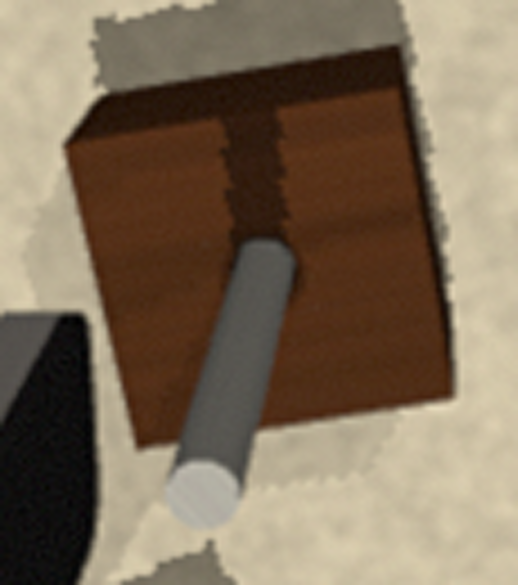

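Call:
send_rows:
  targets:
    - {"dx": 0.025, "dy": -0.026, "dz": 0, "roll": 0, "hand": 0.3}
    - {"dx": 0.0485, "dy": -0.051, "dz": 0, "roll": 0, "hand": 0.3}
    - {"dx": 0.0535, "dy": -0.056, "dz": -0.01, "roll": 0, "hand": 0.3}
    - {"dx": 0.0535, "dy": -0.056, "dz": -0.035, "roll": 0, "hand": 0.3}
    - {"dx": 0.0535, "dy": -0.056, "dz": -0.065, "roll": 0, "hand": 0.3}
    - {"dx": 0.0535, "dy": -0.056, "dz": -0.095, "roll": 0, "hand": 0.3}
    - {"dx": 0.0535, "dy": -0.056, "dz": -0.12, "roll": 0, "hand": 0.3}
    - {"dx": 0.0535, "dy": -0.056, "dz": -0.136, "roll": 0, "hand": 0.3}
    - {"dx": 0.0535, "dy": -0.056, "dz": -0.14, "roll": 0, "hand": 0.3}
    - {"dx": 0.0535, "dy": -0.056, "dz": -0.14, "roll": 0, "hand": 0.3}
  force: 60

```text
clock: 1.92
position: [0.4703, 0.3033, 0.1006]
tcp_rot: [[-0.003, 0.258, 0.966], [-0.002, 0.966, -0.258], [-1.0, -0.003, -0.002]]
contact_force: [-0.7, -0.5, 0.1]
finger_gap: 0.0598
```

Run:
```python
from h import *
W=cam("wrist"); im=viewer.camera("wrist"); cv2.imwrite("pics/w3.png",im)
for z in (0.08,.1,.11,.135):print(proj(W,(.474,.3,z)))
```

```text
[320.0653801 305.8547238]
[319.11104159 327.7443746 ]
[318.53205788 341.02451707]
[316.64635266 384.27691462]
```

View pics/w3.png

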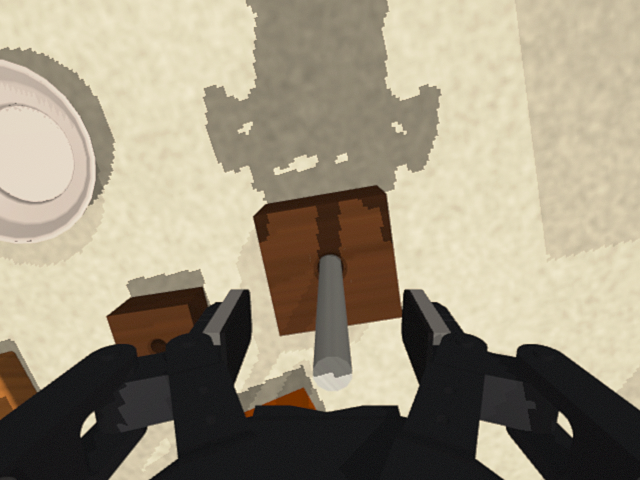

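Run:
```python
from h import *
s=arm.read_state(); print(s["clock"],s["position"],s["joint_vel"].round(2))
W=cam("wrist"); print(onz(W,(333,373),.135),onz(W,(331,262),.04)); y=s["tcp_rot"][:,1]; z=s["tcp_rot"][:,2]
for p in (onz(W,(333,373),.135),onz(W,(331,262),.04)): d=p-s["position"]; print(d@y,d@z)
```

```text
1.9667 [0.47149982 0.30403623 0.10211577] [ 0.02 -1.55  0.44 -1.69  0.19 -0.13  0.07]
[0.4737198  0.30604442 0.135     ] [0.47032081 0.30751491 0.04      ]
0.0024951754171651528 0.0016127988268671216
0.0030909747187466453 -0.002015380998230547
```

Call:
send_rows:
  targets:
    - {"dx": 0, "dy": 0.001, "dz": 0, "roll": 0, "hand": 0.3}
    - {"dx": 0, "dy": 0.001, "dz": 0, "roll": 0, "hand": 0.3}
    - {"dx": 0, "dy": 0.001, "dz": 0, "roll": 0, "hand": 0.3}
    - {"dx": 0, "dy": 0.001, "dz": 0, "roll": 0, "hand": 0.3}

```text
clock: 2.3
position: [0.4724, 0.3054, 0.1035]
tcp_rot: [[0.002, 0.259, 0.966], [0.002, 0.966, -0.259], [-1.0, 0.002, 0.001]]
contact_force: [-1.2, -0.1, 0.1]
finger_gap: 0.0597
```

Run:
```python
from h import *
s=arm.read_state(); print(s["clock"],s["position"],s["joint_vel"].round(2))
W=cam("wrist");im=viewer.camera("wrist"); cv2.imwrite("pics/w4.png",im)
cv2.imwrite("pics/w4c.png",cv2.resize(im[240:400,260:420],None,fx=3.7,fy=3.7,interpolation=cv2.INTER_CUBIC))
```

```text
2.3 [0.47240946 0.30544963 0.10347009] [ 0.06  0.32 -0.06  0.33  0.04 -0.02  0.09]
```

View pics/w4c.png

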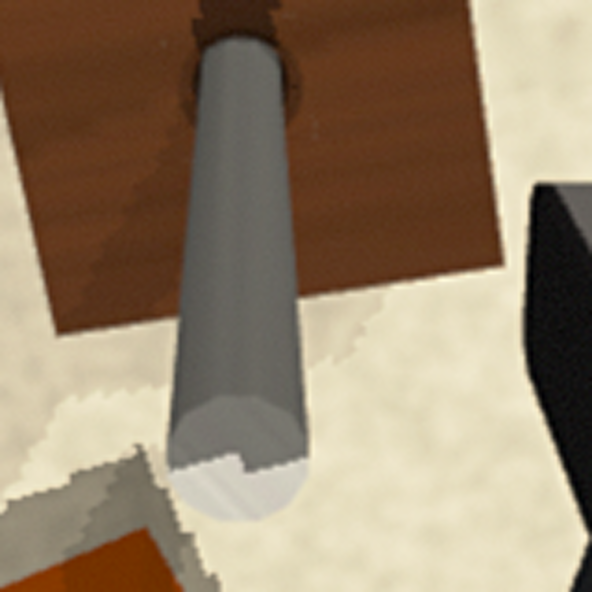

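Run:
```python
from h import *
np.set_printoptions(precision=4,suppress=True)
s=arm.read_state();W=cam("wrist"); y=s["tcp_rot"][:,1]; z=s["tcp_rot"][:,2]
q=[(260+a/3.7,240+b/3.7) for a,b in ((-5,75),(470,0),(502,265),(57,333))]
for p in (onz(W,(324.6,363.5),.135),onz(W,(325.8,263),.04)): d=p-s["position"]; print(p,d@y,d@z)
```

```text
[0.4713 0.3054 0.135 ] -2.959268961400298e-05 -0.000863518540858305
[0.4714 0.3059 0.04  ] 0.00027632159151633055 -0.0010686051205205536
```

Call:
send_rows:
  targets:
    - {"dx": 0, "dy": 0, "dz": 0, "roll": 0, "hand": 1}
    - {"dx": 0, "dy": 0, "dz": 0, "roll": 0, "hand": 1}
    - {"dx": 0, "dy": 0, "dz": 0, "roll": 0, "hand": 1}
    - {"dx": 0, "dy": 0, "dz": 0, "roll": 0, "hand": 1}
    - {"dx": 0, "dy": 0, "dz": 0, "roll": 0, "hand": 1}
    - {"dx": 0, "dy": 0, "dz": 0, "roll": 0, "hand": 1}
  force: 80

```text
clock: 2.85
position: [0.4719, 0.305, 0.1024]
tcp_rot: [[0.0, 0.259, 0.966], [0.0, 0.966, -0.259], [-1.0, 0.0, 0.0]]
contact_force: [0.3, 0.3, 1.2]
finger_gap: 0.0103
```

Call:
send_rows:
  targets:
    - {"dx": 0, "dy": 0, "dz": 0.01, "roll": 0, "hand": 1}
    - {"dx": 0, "dy": 0, "dz": 0.03, "roll": 0, "hand": 1}
    - {"dx": 0, "dy": 0, "dz": 0.06, "roll": 0, "hand": 1}
    - {"dx": 0, "dy": 0, "dz": 0.09, "roll": 0, "hand": 1}
    - {"dx": 0.005, "dy": -0.01, "dz": 0.12, "roll": 4, "hand": 1}
    - {"dx": 0.015, "dy": -0.035, "dz": 0.14, "roll": 10, "hand": 1}
    - {"dx": 0.025, "dy": -0.065, "dz": 0.145, "roll": 16, "hand": 1}
    - {"dx": 0.037, "dy": -0.095, "dz": 0.145, "roll": 22, "hand": 1}
    - {"dx": 0.05, "dy": -0.125, "dz": 0.145, "roll": 28, "hand": 1}
    - {"dx": 0.062, "dy": -0.15, "dz": 0.145, "roll": 34, "hand": 1}

```text
clock: 3.68
position: [0.534, 0.1519, 0.2481]
tcp_rot: [[0.0, -0.329, 0.944], [-0.001, 0.944, 0.329], [-1.0, -0.001, 0.0]]
contact_force: [0.5, -0.1, -0.4]
finger_gap: 0.0104
```

Run:
```python
from h import *
s=arm.read_state(); print(s["clock"],s["position"],s["joint_positions"].round(1),s["finger_gap"])
```

```text
3.6833 [0.53403143 0.15193599 0.24811291] [-36.5  11.5  18.5 105.2  -4.   63.9  92.6] 0.010435276169713204
```

Call:
send_rows:
  targets:
    - {"dx": 0.012, "dy": -0.028, "dz": 0, "roll": 4, "hand": 1}
    - {"dx": 0.025, "dy": -0.058, "dz": 0, "roll": 8, "hand": 1}
    - {"dx": 0.037, "dy": -0.088, "dz": 0, "roll": 12, "hand": 1}
    - {"dx": 0.05, "dy": -0.118, "dz": 0, "roll": 15, "hand": 1}
    - {"dx": 0.062, "dy": -0.145, "dz": 0, "roll": 15, "hand": 1}
    - {"dx": 0.069, "dy": -0.163, "dz": 0, "roll": 15, "hand": 1}
    - {"dx": 0.0715, "dy": -0.17, "dz": 0, "roll": 15, "hand": 1}
    - {"dx": 0.0715, "dy": -0.17, "dz": 0, "roll": 15, "hand": 1}
    - {"dx": 0.0715, "dy": -0.17, "dz": 0, "roll": 15, "hand": 1}
    - {"dx": 0.0715, "dy": -0.17, "dz": 0, "roll": 15, "hand": 1}

```text
clock: 4.52
position: [0.6046, -0.0122, 0.247]
tcp_rot: [[-0.001, -0.562, 0.827], [0.002, 0.827, 0.562], [-1.0, 0.002, 0.0]]
contact_force: [-0.5, 0.1, -0.1]
finger_gap: 0.0103
```

Run:
```python
from h import *
s=arm.read_state(); print(s["clock"],s["position"],s["joint_positions"].round(1),s["finger_gap"],s["contact_force"])
W=cam("wrist");im=viewer.camera("wrist"); cv2.imwrite("pics/w5.png",im)
t=viewer.camera("top");cv2.imwrite("pics/t5.png",t)
print(proj(W,(.605,-.015,.105)))
```

```text
4.5167 [ 0.6046212  -0.01222405  0.24704604] [-21.2  17.5  22.4  98.6  -7.4  65.4 127.6] 0.010264880476239668 [-0.5096837   0.07977655 -0.13641675]
[321.8627544 228.9468587]
```

View pics/w5.png

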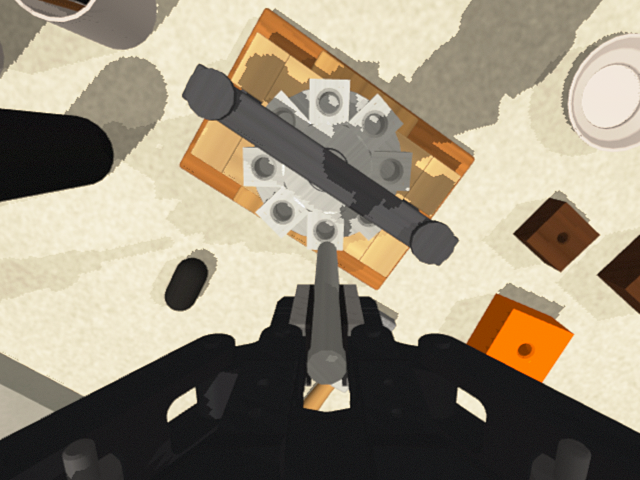

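Run:
```python
import cv2
im=cv2.imread("pics/w5.png")
cv2.imwrite("pics/w5c.png",cv2.resize(im[75:275,230:430],None,fx=3.9,fy=3,interpolation=cv2.INTER_CUBIC))
cv2.imwrite("pics/w5d.png",cv2.resize(im[180:400,250:400],None,fx=4,fy=2.7,interpolation=cv2.INTER_CUBIC))
```

```text
(no output)
```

View pics/w5c.png

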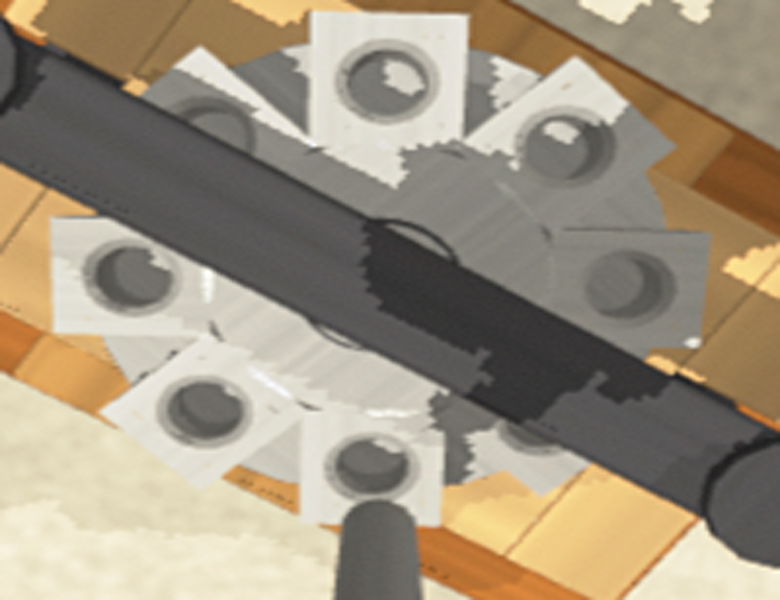

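View pics/w5d.png

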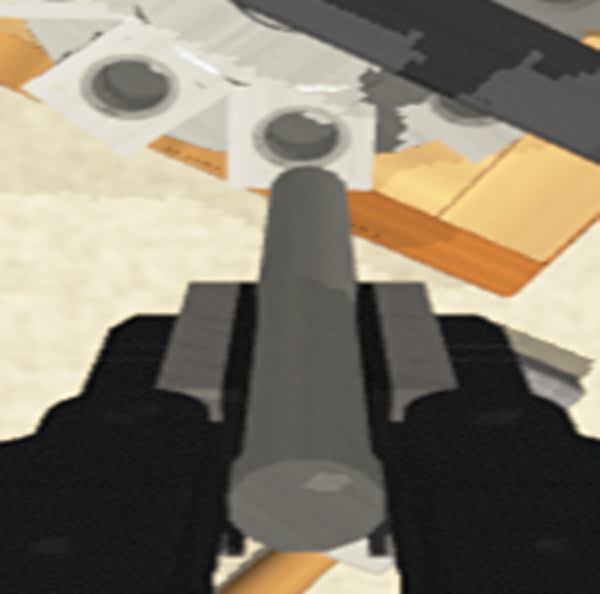

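Run:
```python
from h import *
np.set_printoptions(precision=4,suppress=True)
W=cam("wrist"); s=arm.read_state()
px=[(371,466),(203,411),(132,276),(387,82),(565,146),(629,286)]
px=[(230+a/3.9,75+b/3) for a,b in px]
for z in (.1,.105,.11):
  A=np.array([onz(W,u,z)[:2] for u in px]); M=np.c_[2*A,np.ones(6)]
  q=np.linalg.lstsq(M,(A**2).sum(1),rcond=None)[0]; c=q[:2]; print(z,c,np.sqrt(q[2]+c@c),np.degrees(np.arctan2(*(A-c).T[::-1])),np.linalg.norm(A-c,axis=1)); print(A)
p=s["position"];R=s["tcp_rot"]
for dz in (0,-.001): 
  o=p+R[:,2]*dz
  print([proj(W,[o[0],o[1],z]) for z in (.155,.28)])
  # foot disc far edge
```

```text
0.1 [ 0.567 -0.036] 0.046074974818960286 [  32.0941  -12.8781  -57.7212 -147.1528  167.794   123.345 ] [0.0456 0.0463 0.0462 0.0459 0.046  0.0464]
[[ 0.6057 -0.0118]
 [ 0.6122 -0.0464]
 [ 0.5917 -0.0751]
 [ 0.5285 -0.0609]
 [ 0.5221 -0.0263]
 [ 0.5415  0.0027]]
0.105 [ 0.5667 -0.0363] 0.04524787523382388 [  32.0941  -12.8781  -57.7212 -147.1528  167.794   123.345 ] [0.0448 0.0455 0.0454 0.045  0.0452 0.0456]
[[ 0.6047 -0.0125]
 [ 0.6111 -0.0464]
 [ 0.591  -0.0746]
 [ 0.5289 -0.0607]
 [ 0.5226 -0.0267]
 [ 0.5417  0.0018]]
0.11 [ 0.5664 -0.0365] 0.04442077564869539 [  32.0941  -12.8781  -57.7212 -147.1528  167.794   123.345 ] [0.044  0.0447 0.0445 0.0442 0.0444 0.0448]
[[ 0.6037 -0.0131]
 [ 0.61   -0.0465]
 [ 0.5902 -0.0742]
 [ 0.5293 -0.0605]
 [ 0.5231 -0.0271]
 [ 0.5418  0.0009]]
[array([325.2996, 249.3576]), array([325.4303, 367.3662])]
[array([325.3007, 247.799 ]), array([325.4328, 364.3991])]
```

Call:
send_rows:
  targets:
    - {"dx": 0, "dy": 0.002, "dz": -0.02, "roll": 0, "hand": 1}
    - {"dx": 0, "dy": 0.002, "dz": -0.035, "roll": 0, "hand": 1}
    - {"dx": 0, "dy": 0.002, "dz": -0.04, "roll": 0, "hand": 1}
    - {"dx": 0, "dy": 0.002, "dz": -0.04, "roll": 0, "hand": 1}
    - {"dx": 0, "dy": 0.002, "dz": -0.04, "roll": 0, "hand": 1}

```text
clock: 5.03
position: [0.6051, -0.0123, 0.2074]
tcp_rot: [[-0.0, -0.56, 0.828], [0.0, 0.828, 0.56], [-1.0, 0.0, -0.0]]
contact_force: [-0.1, 0.4, -0.5]
finger_gap: 0.0102
```

Run:
```python
from h import *
s=arm.read_state(); print(s["clock"],s["position"],s["joint_vel"].round(2),s["contact_force"])
W=cam("wrist");im=viewer.camera("wrist"); cv2.imwrite("pics/w6.png",im)
cv2.imwrite("pics/w6c.png",cv2.resize(im[190:400,250:400],None,fx=4,fy=2.8,interpolation=cv2.INTER_CUBIC))
```

```text
5.0333 [ 0.6051241  -0.01228638  0.20737641] [ 0.3  -0.72  0.61 -1.41  0.09 -0.12  0.12] [-0.06923562  0.3610762  -0.52421392]
```

View pics/w6c.png

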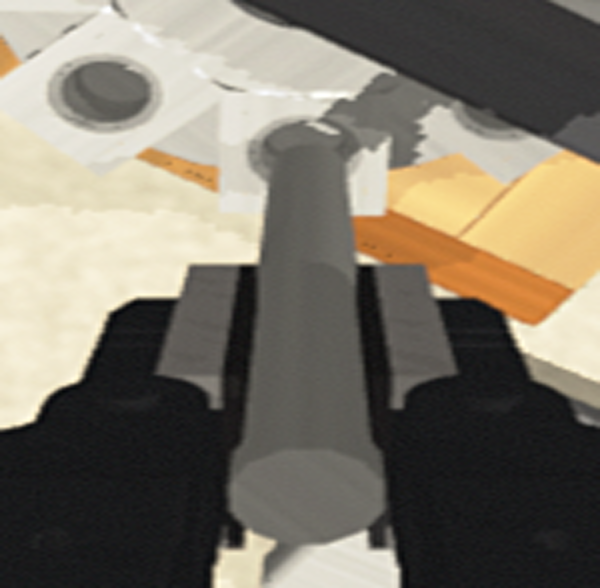

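Run:
```python
from h import *
np.set_printoptions(precision=4,suppress=True)
W=cam("wrist"); s=arm.read_state(); R=s["tcp_rot"];p=s["position"]
for n,uv,z in(("hole",(325.5,244.6),.106),("foot",(327,241.8),.115),("top",(326.8,360),.24)):
  q=onz(W,uv,z); print(n,q,(q-p)@R[:,1],(q-p)@R[:,2])
o,d=ray(*W,(0,0))
for dz in(-.006,0,.006): print(proj(W,[*(p+R[:,2]*dz)[:2],.115]))
# hole B check & centre
q=onz(W,(250+104/4,190+91/2.8),.106);print("B",q)
```

```text
hole [ 0.6057 -0.0128  0.106 ] -2.2642786324011984e-05 -0.00028534388466622604
foot [ 0.6016 -0.0144  0.115 ] 0.0009038041512933679 -0.004581493541450849
top [ 0.6039 -0.0133  0.24  ] 0.00044927658062728337 -0.001841919551006754
[325.6258 239.4015]
[325.6172 248.7696]
[325.6088 258.0132]
B [ 0.6112 -0.0468  0.106 ]
```

Run:
```python
import cv2
im=cv2.imread("pics/w6.png")
c=im[215:270,295:360]; c=cv2.convertScaleAbs(c,alpha=1.6,beta=-20)
cv2.imwrite("pics/w6e.png",cv2.resize(c,None,fx=10,fy=10,interpolation=cv2.INTER_CUBIC))
```

```text
(no output)
```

View pics/w6e.png

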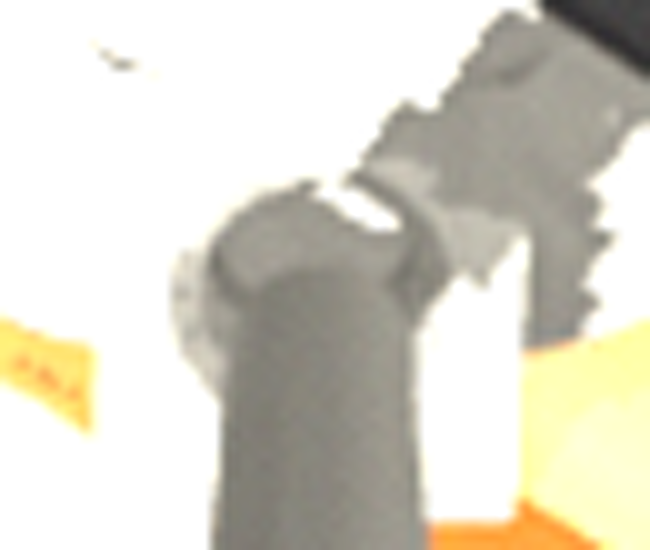

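Call:
send_rows:
  targets:
    - {"dx": -0.0008, "dy": -0.0005, "dz": 0, "roll": 0, "hand": 1}
    - {"dx": -0.0008, "dy": -0.0005, "dz": -0.003, "roll": 0, "hand": 1}
    - {"dx": -0.0008, "dy": -0.0005, "dz": -0.006, "roll": 0, "hand": 1}
    - {"dx": -0.0008, "dy": -0.0005, "dz": -0.009, "roll": 0, "hand": 1}
    - {"dx": -0.0008, "dy": -0.0005, "dz": -0.012, "roll": 0, "hand": 1}
    - {"dx": -0.0008, "dy": -0.0005, "dz": -0.015, "roll": 0, "hand": 1}
    - {"dx": -0.0008, "dy": -0.0005, "dz": -0.015, "roll": 0, "hand": 1}

```text
clock: 5.67
position: [0.6038, -0.0136, 0.1912]
tcp_rot: [[-0.002, -0.559, 0.829], [-0.0, 0.829, 0.559], [-1.0, 0.001, -0.002]]
contact_force: [0.4, -0.0, -0.6]
finger_gap: 0.0101
```

Call:
send_rows:
  targets:
    - {"dx": 0, "dy": 0, "dz": -0.004, "roll": 0, "hand": 1}
    - {"dx": 0, "dy": 0, "dz": -0.008, "roll": 0, "hand": 1}
    - {"dx": 0, "dy": 0, "dz": -0.012, "roll": 0, "hand": 1}
    - {"dx": 0, "dy": 0, "dz": -0.013, "roll": 0, "hand": 1}
    - {"dx": 0, "dy": 0, "dz": -0.013, "roll": 0, "hand": 1}

```text
clock: 6.08
position: [0.6039, -0.0136, 0.1785]
tcp_rot: [[-0.001, -0.559, 0.829], [-0.0, 0.829, 0.559], [-1.0, 0.001, -0.001]]
contact_force: [-0.5, 0.4, -0.2]
finger_gap: 0.01
```

Run:
```python
from h import *
s=arm.read_state(); print(s["clock"],s["position"],s["joint_vel"].round(2),s["contact_force"],s["wrist_torque"])
im=viewer.camera("wrist"); cv2.imwrite("pics/w7.png",im)
```

```text
6.0833 [ 0.60390728 -0.01362721  0.17851596] [ 0.02 -0.42  0.09 -0.56  0.01  0.16  0.02] [-0.52879452  0.41365038 -0.22866382] [0.03978823 0.00284663 0.03297831]
```

View pics/w7.png

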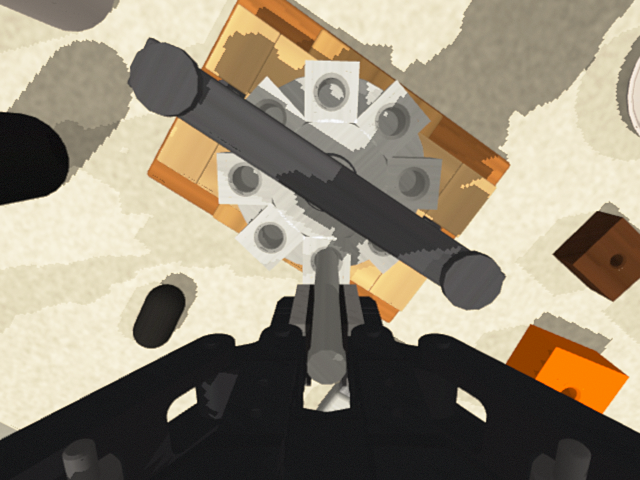

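Run:
```python
from h import *
np.set_printoptions(precision=4,suppress=True)
W=cam("wrist")
px=[(332,92),(393.5,121),(413.5,182),(244.5,180),(270,237)]
for z in (.103,.106,.109):
  A=np.array([onz(W,u,z)[:2] for u in px]); M=np.c_[2*A,np.ones(5)]
  q=np.linalg.lstsq(M,(A**2).sum(1),rcond=None)[0]; c=q[:2]; print(z,c,np.sqrt(q[2]+c@c),np.degrees(np.arctan2(*(A-c).T[::-1])))
im=cv2.imread("pics/w7.png")
cv2.imwrite("pics/w7c.png",cv2.resize(im[50:280,210:450],None,fx=3.2,fy=2.6,interpolation=cv2.INTER_CUBIC))
```

```text
0.103 [ 0.5672 -0.0362] 0.04596693017378526 [-147.574   167.2456  123.7772  -56.9938  -12.984 ]
0.106 [ 0.5669 -0.0364] 0.045301952171081614 [-147.574   167.2456  123.7772  -56.9938  -12.984 ]
0.109 [ 0.5667 -0.0366] 0.04463697416838785 [-147.574   167.2456  123.7772  -56.9938  -12.984 ]
```

View pics/w7c.png

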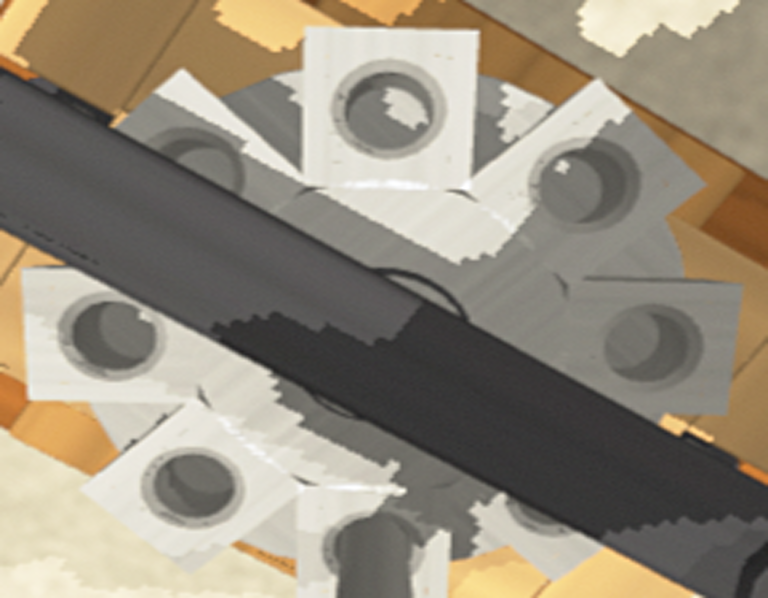

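Run:
```python
import numpy as np
a0=np.radians(32)
for t in range(0,96,5):
    a=a0-np.radians(t); print(t,np.round(45*(np.cos(a)-np.cos(a0)),1),np.round(45*(np.sin(a)-np.sin(a0)),1),round(-4*np.radians(t),1))
```

```text
0 0.0 0.0 -0.0
5 1.9 -3.4 -0.3
10 3.6 -7.0 -0.7
15 4.9 -10.7 -1.0
20 5.9 -14.5 -1.4
25 6.5 -18.4 -1.7
30 6.8 -22.3 -2.1
35 6.8 -26.2 -2.4
40 6.4 -30.1 -2.8
45 5.7 -34.0 -3.1
50 4.6 -37.8 -3.5
55 3.3 -41.4 -3.8
60 1.6 -45.0 -4.2
65 -0.4 -48.4 -4.5
70 -2.7 -51.6 -4.9
75 -5.3 -54.5 -5.2
80 -8.1 -57.3 -5.6
85 -11.1 -59.8 -5.9
90 -14.3 -62.0 -6.3
95 -17.7 -63.9 -6.6
```

First 25° slowly, to see the forces.

Call:
send_rows:
  targets:
    - {"dx": 0.0008, "dy": -0.0014, "dz": -0.0001, "roll": -2, "hand": 1}
    - {"dx": 0.0019, "dy": -0.0034, "dz": -0.0003, "roll": -5, "hand": 1}
    - {"dx": 0.0036, "dy": -0.007, "dz": -0.0007, "roll": -10, "hand": 1}
    - {"dx": 0.0049, "dy": -0.0107, "dz": -0.001, "roll": -15, "hand": 1}
    - {"dx": 0.0059, "dy": -0.0145, "dz": -0.0014, "roll": -20, "hand": 1}
    - {"dx": 0.0065, "dy": -0.0184, "dz": -0.0017, "roll": -25, "hand": 1}
  force: 80

```text
clock: 6.63
position: [0.611, -0.0293, 0.1778]
tcp_rot: [[-0.0, -0.154, 0.988], [0.004, 0.988, 0.154], [-1.0, 0.004, 0.0]]
contact_force: [-0.4, 3.3, -0.9]
finger_gap: 0.01
```

Call:
send_rows:
  targets:
    - {"dx": 0.0003, "dy": -0.0039, "dz": -0.0004, "roll": -5, "hand": 1}
    - {"dx": 0.0003, "dy": -0.0078, "dz": -0.0007, "roll": -10, "hand": 1}
    - {"dx": -0.0001, "dy": -0.0117, "dz": -0.0011, "roll": -15, "hand": 1}
    - {"dx": -0.0008, "dy": -0.0156, "dz": -0.0014, "roll": -20, "hand": 1}
    - {"dx": -0.0019, "dy": -0.0194, "dz": -0.0018, "roll": -25, "hand": 1}
    - {"dx": -0.0032, "dy": -0.023, "dz": -0.0021, "roll": -30, "hand": 1}
    - {"dx": -0.0049, "dy": -0.0266, "dz": -0.0025, "roll": -35, "hand": 1}
    - {"dx": -0.0069, "dy": -0.03, "dz": -0.0028, "roll": -40, "hand": 1}
    - {"dx": -0.0092, "dy": -0.0332, "dz": -0.0032, "roll": -45, "hand": 1}

```text
clock: 7.38
position: [0.6036, -0.0628, 0.1748]
tcp_rot: [[0.004, 0.59, 0.808], [0.003, 0.808, -0.59], [-1.0, 0.005, 0.002]]
contact_force: [2.4, 2.0, -2.2]
finger_gap: 0.01
```

Call:
send_rows:
  targets:
    - {"dx": -0.0026, "dy": -0.0029, "dz": -0.0003, "roll": -5, "hand": 1}
    - {"dx": -0.0054, "dy": -0.0057, "dz": -0.0007, "roll": -10, "hand": 1}
    - {"dx": -0.0084, "dy": -0.0082, "dz": -0.001, "roll": -15, "hand": 1}
    - {"dx": -0.0116, "dy": -0.0104, "dz": -0.0014, "roll": -20, "hand": 1}
    - {"dx": -0.0116, "dy": -0.0104, "dz": -0.0014, "roll": -20, "hand": 1}
    - {"dx": -0.0116, "dy": -0.0104, "dz": -0.0014, "roll": -20, "hand": 1}

```text
clock: 7.88
position: [0.5913, -0.0746, 0.1735]
tcp_rot: [[0.002, 0.827, 0.562], [0.001, 0.562, -0.827], [-1.0, 0.002, 0.001]]
contact_force: [2.7, 0.9, -1.8]
finger_gap: 0.0098
```

Run:
```python
from h import *
s=arm.read_state(); print(s["clock"],s["position"],s["joint_positions"].round(1),s["contact_force"],s["wrist_torque"])
im=viewer.camera("wrist"); cv2.imwrite("pics/w8.png",im)
p=s["position"][:2]-[.5669,-.0365]; print(np.hypot(*p),np.degrees(np.arctan2(p[1],p[0])))
```

```text
7.8833 [ 0.59127023 -0.07457949  0.17346184] [-29.8  24.3  41.  104.5 -18.6  58.   52.9] [ 2.73385262  0.85783582 -1.79572153] [ 0.42736307 -0.62289616 -0.0125958 ]
0.04521013021192796 -57.38144090791273
```

View pics/w8.png

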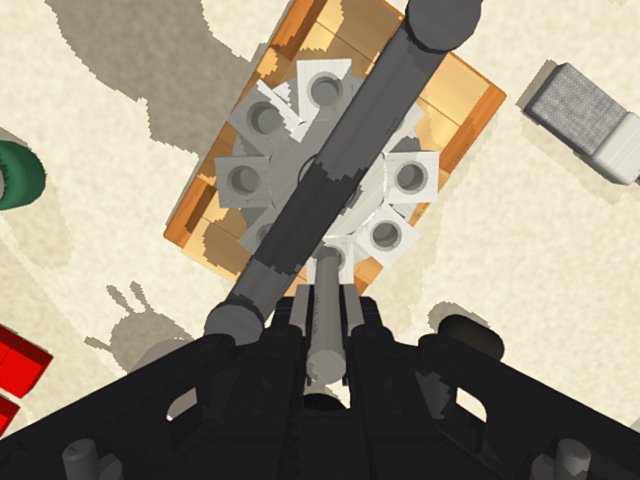

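Call:
send_rows:
  targets:
    - {"dx": 0.0008, "dy": 0.0005, "dz": 0.005, "roll": 1, "hand": 1}
    - {"dx": 0.0008, "dy": 0.0005, "dz": 0.015, "roll": 1, "hand": 1}
    - {"dx": 0.0008, "dy": 0.0005, "dz": 0.028, "roll": 1, "hand": 1}
    - {"dx": 0.0008, "dy": 0.0005, "dz": 0.035, "roll": 1, "hand": 1}
    - {"dx": 0.0032, "dy": 0.0023, "dz": 0.038, "roll": 5, "hand": 1}
    - {"dx": 0.0075, "dy": 0.006, "dz": 0.038, "roll": 12, "hand": 1}
    - {"dx": 0.0116, "dy": 0.0104, "dz": 0.038, "roll": 19, "hand": 1}
    - {"dx": 0.0145, "dy": 0.0145, "dz": 0.038, "roll": 26, "hand": 1}
    - {"dx": 0.0173, "dy": 0.02, "dz": 0.038, "roll": 33, "hand": 1}
    - {"dx": 0.0189, "dy": 0.0242, "dz": 0.038, "roll": 40, "hand": 1}

```text
clock: 8.77
position: [0.6087, -0.0522, 0.2121]
tcp_rot: [[-0.001, 0.27, 0.963], [-0.001, 0.963, -0.27], [-1.0, -0.001, -0.0]]
contact_force: [0.1, -0.1, -1.1]
finger_gap: 0.0102
```

Call:
send_rows:
  targets:
    - {"dx": 0.0012, "dy": 0.0054, "dz": 0, "roll": 7, "hand": 1}
    - {"dx": 0.002, "dy": 0.0108, "dz": 0, "roll": 14, "hand": 1}
    - {"dx": 0.0021, "dy": 0.0163, "dz": 0, "roll": 21, "hand": 1}
    - {"dx": 0.0014, "dy": 0.0225, "dz": 0, "roll": 28, "hand": 1}
    - {"dx": 0, "dy": 0.028, "dz": 0, "roll": 35, "hand": 1}
    - {"dx": -0.0016, "dy": 0.032, "dz": 0, "roll": 42, "hand": 1}
    - {"dx": -0.0038, "dy": 0.036, "dz": 0, "roll": 49, "hand": 1}
    - {"dx": -0.0046, "dy": 0.0378, "dz": 0, "roll": 50, "hand": 1}
    - {"dx": -0.0046, "dy": 0.0378, "dz": 0, "roll": 50, "hand": 1}
    - {"dx": -0.0046, "dy": 0.0378, "dz": 0, "roll": 50, "hand": 1}

```text
clock: 9.6
position: [0.6043, -0.0145, 0.2115]
tcp_rot: [[-0.0, -0.557, 0.831], [-0.001, 0.831, 0.557], [-1.0, -0.0, -0.0]]
contact_force: [0.3, 0.3, -1.4]
finger_gap: 0.0097
```

Run:
```python
from h import *
s=arm.read_state(); print(s["clock"],s["position"],s["joint_vel"].round(2),s["contact_force"],s["tcp_rot"].round(3))
im=viewer.camera("wrist"); cv2.imwrite("pics/w9.png",im)
cv2.imwrite("pics/w9c.png",cv2.resize(im[50:280,210:450],None,fx=3.2,fy=2.6,interpolation=cv2.INTER_CUBIC))
c=im[215:270,295:360]; c=cv2.convertScaleAbs(c,alpha=1.6,beta=-20)
cv2.imwrite("pics/w9e.png",cv2.resize(c,None,fx=10,fy=10,interpolation=cv2.INTER_CUBIC))
```

```text
9.6 [ 0.60425242 -0.01447588  0.21149175] [-0.04  0.3   0.31 -0.1  -0.02 -0.25  0.37] [ 0.31529371  0.34517702 -1.36431077] [[-0.    -0.557  0.831]
 [-0.001  0.831  0.557]
 [-1.    -0.    -0.   ]]
```

View pics/w9c.png

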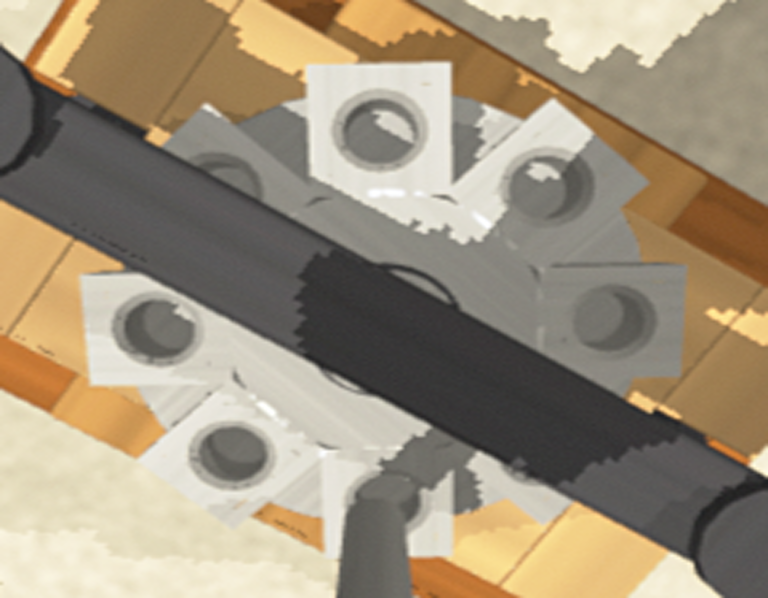

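View pics/w9e.png

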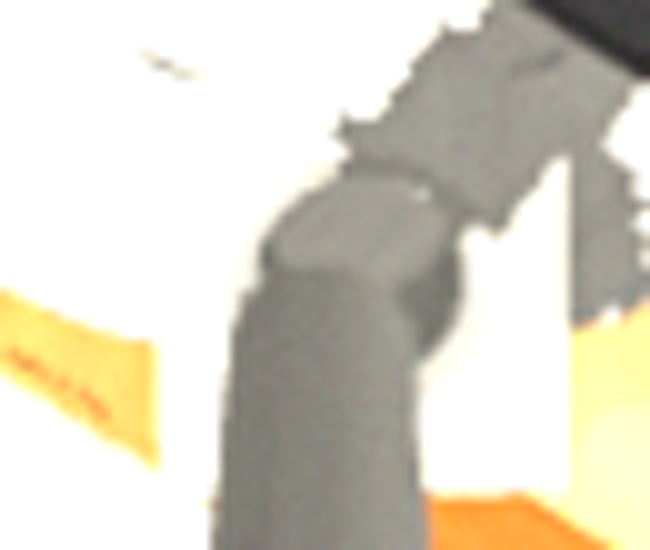

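```bash
cat >> h.py <<'E'
def fit(W,px,z):
  A=np.array([onz(W,u,z)[:2] for u in px]); M=np.c_[2*A,np.ones(len(A))]
  q=np.linalg.lstsq(M,(A**2).sum(1),rcond=None)[0]; c=q[:2]; a=np.degrees(np.arctan2(*(A-c).T[::-1]))
  m=np.degrees(np.angle(np.mean(np.exp(8j*np.radians(a)))))/8%45
  return c,np.sqrt(q[2]+c@c),a,m
E
python3 - <<'E'
from h import *
np.set_printoptions(precision=4,suppress=True)
W=cam("wrist"); s=arm.read_state(); R=s["tcp_rot"];p=s["position"]
px=[(210+a/3.2,50+b/2.6) for a,b in [(380,130),(548,187),(614,320),(157,327),(232,455)]]
for z in (.098,.101,.104):
  c,r,a,m=fit(W,px,z); print(z,c,r,a,m); h=c+.045*np.array([np.cos(np.radians(m)),np.sin(np.radians(m))]); print(h)
for n,uv,z in(("hole",(330.8,244),.101),("foot",(327.8,241.5+8.5),.1195),):
  q=onz(W,uv,z); print(n,q,(q-p)@R[:,1],(q-p)@R[:,2])
E
```

```text
0.098 [ 0.5668 -0.0361] 0.04559439152708767 [-144.6405  170.1993  125.8395  -55.8888  -10.3972] 35.02263628525637
[ 0.6037 -0.0103]
0.101 [ 0.5666 -0.0363] 0.04503571728718872 [-144.6405  170.1993  125.8395  -55.8888  -10.3972] 35.02263628525618
[ 0.6035 -0.0104]
0.104 [ 0.5664 -0.0364] 0.04447704304729338 [-144.6405  170.1993  125.8395  -55.8888  -10.3972] 35.0226362852563
[ 0.6033 -0.0106]
hole [ 0.6038 -0.0108  0.101 ] 0.003465994047947702 0.0016216183906917682
foot [ 0.6039 -0.0133  0.1195] 0.0013729248942155263 0.00034604271844823343
```

Call:
send_rows:
  targets:
    - {"dx": -0.0003, "dy": 0.0025, "dz": 0, "roll": 0, "hand": 1}
    - {"dx": -0.0003, "dy": 0.0025, "dz": -0.008, "roll": 0, "hand": 1}
    - {"dx": -0.0003, "dy": 0.0025, "dz": -0.014, "roll": 0, "hand": 1}
    - {"dx": -0.0003, "dy": 0.0025, "dz": -0.018, "roll": 0, "hand": 1}
    - {"dx": -0.0003, "dy": 0.0025, "dz": -0.021, "roll": 0, "hand": 1}
    - {"dx": -0.0003, "dy": 0.0025, "dz": -0.025, "roll": 0, "hand": 1}
    - {"dx": -0.0003, "dy": 0.0025, "dz": -0.025, "roll": 0, "hand": 1}

```text
clock: 10.23
position: [0.6034, -0.0112, 0.1847]
tcp_rot: [[-0.002, -0.559, 0.829], [-0.0, 0.829, 0.559], [-1.0, 0.001, -0.002]]
contact_force: [-0.6, 0.0, -1.3]
finger_gap: 0.0099
```

Call:
send_rows:
  targets:
    - {"dx": 0, "dy": 0, "dz": -0.004, "roll": 0, "hand": 1}
    - {"dx": 0, "dy": 0, "dz": -0.008, "roll": 0, "hand": 1}
    - {"dx": 0, "dy": 0, "dz": -0.012, "roll": 0, "hand": 1}
    - {"dx": 0, "dy": 0, "dz": -0.012, "roll": 0, "hand": 1}
    - {"dx": 0, "dy": 0, "dz": -0.012, "roll": 0, "hand": 1}

```text
clock: 10.65
position: [0.6038, -0.0111, 0.1735]
tcp_rot: [[-0.001, -0.559, 0.829], [-0.0, 0.829, 0.559], [-1.0, 0.0, -0.001]]
contact_force: [0.0, 1.4, -1.7]
finger_gap: 0.0098
```

Run:
```python
from h import *
s=arm.read_state(); print(s["clock"],s["position"],s["contact_force"],s["wrist_torque"])
p=s["position"][:2]-[.5667,-.0363]; print(np.hypot(*p),np.degrees(np.arctan2(p[1],p[0])))
a0=np.radians(34)
for t in range(0,96,5):
    a=a0-np.radians(t); print(t,np.round(45*(np.cos(a)-np.cos(a0)),1),np.round(45*(np.sin(a)-np.sin(a0)),1),round(-4*np.radians(t),1))
```

```text
10.65 [ 0.60380223 -0.01114154  0.17354504] [ 0.04783389  1.36652073 -1.71908545] [-0.03961889  0.07422278  0.0474362 ]
0.04482771483750237 34.14060078901723
0 0.0 0.0 -0.0
5 2.1 -3.3 -0.3
10 3.8 -6.9 -0.7
15 5.2 -10.5 -1.0
20 6.4 -14.3 -1.4
25 7.1 -18.1 -1.7
30 7.6 -22.0 -2.1
35 7.7 -25.9 -2.4
40 7.4 -29.9 -2.8
45 6.9 -33.8 -3.1
50 6.0 -37.6 -3.5
55 4.7 -41.3 -3.8
60 3.1 -44.9 -4.2
65 1.3 -48.3 -4.5
70 -0.9 -51.6 -4.9
75 -3.3 -54.7 -5.2
80 -6.0 -57.5 -5.6
85 -9.0 -60.1 -5.9
90 -12.1 -62.5 -6.3
95 -15.5 -64.5 -6.6
```

Call:
send_rows:
  targets:
    - {"dx": 0.0021, "dy": -0.0033, "dz": -0.0003, "roll": -5, "hand": 1}
    - {"dx": 0.0038, "dy": -0.0069, "dz": -0.0007, "roll": -10, "hand": 1}
    - {"dx": 0.0052, "dy": -0.0105, "dz": -0.001, "roll": -15, "hand": 1}
    - {"dx": 0.0064, "dy": -0.0143, "dz": -0.0014, "roll": -20, "hand": 1}
    - {"dx": 0.0071, "dy": -0.0181, "dz": -0.0017, "roll": -25, "hand": 1}
    - {"dx": 0.0076, "dy": -0.022, "dz": -0.0021, "roll": -30, "hand": 1}
    - {"dx": 0.0077, "dy": -0.0259, "dz": -0.0024, "roll": -35, "hand": 1}
    - {"dx": 0.0074, "dy": -0.0299, "dz": -0.0028, "roll": -40, "hand": 1}
    - {"dx": 0.0069, "dy": -0.0338, "dz": -0.0031, "roll": -45, "hand": 1}
    - {"dx": 0.0069, "dy": -0.0338, "dz": -0.0031, "roll": -45, "hand": 1}

```text
clock: 11.48
position: [0.6113, -0.0435, 0.1708]
tcp_rot: [[0.0, 0.192, 0.981], [0.002, 0.981, -0.192], [-1.0, 0.002, 0.0]]
contact_force: [1.2, 1.9, -2.0]
finger_gap: 0.0104
```

Call:
send_rows:
  targets:
    - {"dx": -0.0004, "dy": -0.0019, "dz": -0.0002, "roll": -2.5, "hand": 1}
    - {"dx": -0.0009, "dy": -0.0038, "dz": -0.0004, "roll": -5, "hand": 1}
    - {"dx": -0.0015, "dy": -0.0057, "dz": -0.0005, "roll": -7.5, "hand": 1}
    - {"dx": -0.0022, "dy": -0.0075, "dz": -0.0007, "roll": -10, "hand": 1}

```text
clock: 11.82
position: [0.6097, -0.0502, 0.1702]
tcp_rot: [[0.002, 0.357, 0.934], [0.003, 0.934, -0.357], [-1.0, 0.003, 0.001]]
contact_force: [1.8, 2.0, -2.2]
finger_gap: 0.0102
```

Call:
send_rows:
  targets:
    - {"dx": -0.0008, "dy": -0.0018, "dz": -0.0002, "roll": -2.5, "hand": 1}
    - {"dx": -0.0016, "dy": -0.0036, "dz": -0.0004, "roll": -5, "hand": 1}
    - {"dx": -0.0016, "dy": -0.0036, "dz": -0.0004, "roll": -5, "hand": 1}

```text
clock: 12.07
position: [0.608, -0.0547, 0.1699]
tcp_rot: [[0.002, 0.436, 0.9], [0.001, 0.9, -0.436], [-1.0, 0.002, 0.001]]
contact_force: [2.7, 2.2, -2.4]
finger_gap: 0.0102
```

Call:
send_rows:
  targets:
    - {"dx": -0.0009, "dy": -0.0017, "dz": -0.0002, "roll": -2.5, "hand": 1}
    - {"dx": -0.0018, "dy": -0.0034, "dz": -0.0003, "roll": -5, "hand": 1}
    - {"dx": -0.0018, "dy": -0.0034, "dz": -0.0003, "roll": -5, "hand": 1}

```text
clock: 12.32
position: [0.606, -0.0586, 0.1696]
tcp_rot: [[0.001, 0.513, 0.858], [0.001, 0.858, -0.513], [-1.0, 0.001, 0.001]]
contact_force: [3.1, 2.2, -2.2]
finger_gap: 0.0098
```

Call:
send_rows:
  targets:
    - {"dx": -0.0011, "dy": -0.0017, "dz": -0.0002, "roll": -2.5, "hand": 1}
    - {"dx": -0.0022, "dy": -0.0033, "dz": -0.0004, "roll": -5, "hand": 1}
    - {"dx": -0.0022, "dy": -0.0033, "dz": -0.0004, "roll": -5, "hand": 1}

```text
clock: 12.57
position: [0.6037, -0.0623, 0.1693]
tcp_rot: [[0.001, 0.586, 0.81], [0.0, 0.81, -0.586], [-1.0, 0.001, 0.001]]
contact_force: [2.1, 3.8, -2.4]
finger_gap: 0.0097
```

Call:
send_rows:
  targets:
    - {"dx": -0.0012, "dy": -0.0016, "dz": -0.0002, "roll": -2.5, "hand": 1}
    - {"dx": -0.0024, "dy": -0.0031, "dz": -0.0003, "roll": -5, "hand": 1}
    - {"dx": -0.0024, "dy": -0.0031, "dz": -0.0003, "roll": -5, "hand": 1}

```text
clock: 12.82
position: [0.6012, -0.0656, 0.1689]
tcp_rot: [[0.001, 0.654, 0.756], [0.0, 0.756, -0.654], [-1.0, 0.001, 0.001]]
contact_force: [2.2, 1.5, -2.0]
finger_gap: 0.0102
```

Call:
send_rows:
  targets:
    - {"dx": 0, "dy": 0, "dz": 0, "roll": 0, "hand": 1}

```text
clock: 12.9
position: [0.6012, -0.0656, 0.1689]
tcp_rot: [[0.001, 0.654, 0.757], [0.0, 0.757, -0.654], [-1.0, 0.0, 0.0]]
contact_force: [2.2, 1.7, -2.8]
finger_gap: 0.0101
```

Call:
send_rows:
  targets:
    - {"dx": -0.0013, "dy": -0.0014, "dz": -0.0002, "roll": -2.5, "hand": 1}
    - {"dx": -0.0027, "dy": -0.0028, "dz": -0.0004, "roll": -5, "hand": 1}
    - {"dx": -0.0027, "dy": -0.0028, "dz": -0.0004, "roll": -5, "hand": 1}

```text
clock: 13.15
position: [0.5983, -0.0688, 0.1686]
tcp_rot: [[0.001, 0.718, 0.696], [-0.0, 0.696, -0.718], [-1.0, 0.0, 0.0]]
contact_force: [1.8, 2.2, -3.1]
finger_gap: 0.0099
```

Call:
send_rows:
  targets:
    - {"dx": -0.0015, "dy": -0.0013, "dz": -0.0002, "roll": -2.5, "hand": 1}
    - {"dx": -0.003, "dy": -0.0026, "dz": -0.0003, "roll": -5, "hand": 1}
    - {"dx": -0.003, "dy": -0.0026, "dz": -0.0003, "roll": -5, "hand": 1}

```text
clock: 13.4
position: [0.5953, -0.0715, 0.1682]
tcp_rot: [[0.001, 0.776, 0.631], [-0.0, 0.631, -0.776], [-1.0, 0.0, 0.001]]
contact_force: [1.5, 1.7, -1.4]
finger_gap: 0.0104
```

Call:
send_rows:
  targets:
    - {"dx": -0.0015, "dy": -0.0012, "dz": -0.0002, "roll": -2.5, "hand": 1}
    - {"dx": -0.0031, "dy": -0.0024, "dz": -0.0004, "roll": -5, "hand": 1}
    - {"dx": -0.0031, "dy": -0.0024, "dz": -0.0004, "roll": -5, "hand": 1}

```text
clock: 13.65
position: [0.5922, -0.0739, 0.1679]
tcp_rot: [[0.0, 0.828, 0.561], [-0.0, 0.561, -0.828], [-1.0, 0.0, 0.001]]
contact_force: [2.2, 2.2, -2.1]
finger_gap: 0.0099
```

Call:
send_rows:
  targets:
    - {"dx": 0.0008, "dy": 0.0005, "dz": 0.005, "roll": 1, "hand": 1}
    - {"dx": 0.0008, "dy": 0.0005, "dz": 0.015, "roll": 1, "hand": 1}
    - {"dx": 0.0008, "dy": 0.0005, "dz": 0.028, "roll": 1, "hand": 1}
    - {"dx": 0.0008, "dy": 0.0005, "dz": 0.035, "roll": 1, "hand": 1}
    - {"dx": 0.0031, "dy": 0.0024, "dz": 0.038, "roll": 5, "hand": 1}
    - {"dx": 0.0073, "dy": 0.0061, "dz": 0.038, "roll": 12, "hand": 1}
    - {"dx": 0.0112, "dy": 0.0109, "dz": 0.038, "roll": 19, "hand": 1}
    - {"dx": 0.014, "dy": 0.015, "dz": 0.038, "roll": 26, "hand": 1}
    - {"dx": 0.0165, "dy": 0.0205, "dz": 0.038, "roll": 33, "hand": 1}
    - {"dx": 0.0181, "dy": 0.0249, "dz": 0.038, "roll": 40, "hand": 1}

```text
clock: 14.48
position: [0.61, -0.0493, 0.2069]
tcp_rot: [[-0.0, 0.27, 0.963], [-0.001, 0.963, -0.27], [-1.0, -0.001, -0.0]]
contact_force: [0.1, 0.1, -1.5]
finger_gap: 0.0099
```

Call:
send_rows:
  targets:
    - {"dx": 0.001, "dy": 0.0054, "dz": 0, "roll": 7, "hand": 1}
    - {"dx": 0.0016, "dy": 0.0108, "dz": 0, "roll": 14, "hand": 1}
    - {"dx": 0.0015, "dy": 0.0163, "dz": 0, "roll": 21, "hand": 1}
    - {"dx": 0.0008, "dy": 0.0225, "dz": 0, "roll": 28, "hand": 1}
    - {"dx": -0.0008, "dy": 0.028, "dz": 0, "roll": 35, "hand": 1}
    - {"dx": -0.0026, "dy": 0.0322, "dz": 0, "roll": 42, "hand": 1}
    - {"dx": -0.0048, "dy": 0.0365, "dz": 0, "roll": 49, "hand": 1}
    - {"dx": -0.006, "dy": 0.0386, "dz": 0, "roll": 50, "hand": 1}
    - {"dx": -0.006, "dy": 0.0386, "dz": 0, "roll": 50, "hand": 1}
    - {"dx": -0.006, "dy": 0.0386, "dz": 0, "roll": 50, "hand": 1}

```text
clock: 15.32
position: [0.604, -0.0108, 0.2063]
tcp_rot: [[0.0, -0.557, 0.83], [-0.001, 0.83, 0.557], [-1.0, -0.001, -0.0]]
contact_force: [1.1, 0.1, -1.7]
finger_gap: 0.01
```

Run:
```python
from h import *
s=arm.read_state(); print(s["clock"],s["position"],s["joint_vel"].round(2),s["contact_force"],s["tcp_rot"].round(3))
im=viewer.camera("wrist"); cv2.imwrite("pics/w10.png",im)
cv2.imwrite("pics/w10c.png",cv2.resize(im[50:280,210:450],None,fx=3.2,fy=2.6,interpolation=cv2.INTER_CUBIC))
c=im[215:270,295:360]; c=cv2.convertScaleAbs(c,alpha=1.6,beta=-20)
cv2.imwrite("pics/w10e.png",cv2.resize(c,None,fx=10,fy=10,interpolation=cv2.INTER_CUBIC))
```

```text
15.3167 [ 0.6040363  -0.01080992  0.2062637 ] [ 0.02  0.45  0.49  0.06 -0.12 -0.34  0.32] [ 1.1116048   0.13711971 -1.71504501] [[ 0.    -0.557  0.83 ]
 [-0.001  0.83   0.557]
 [-1.    -0.001 -0.   ]]
```

View pics/w10c.png

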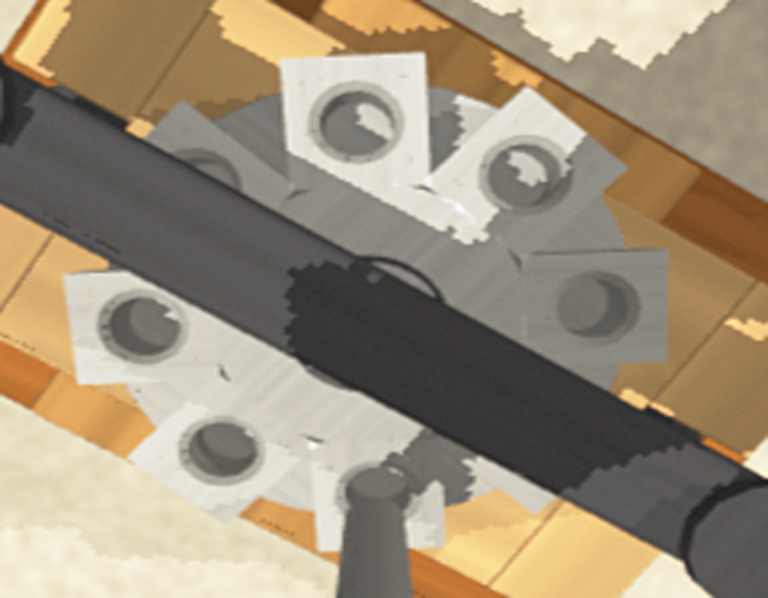

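View pics/w10e.png

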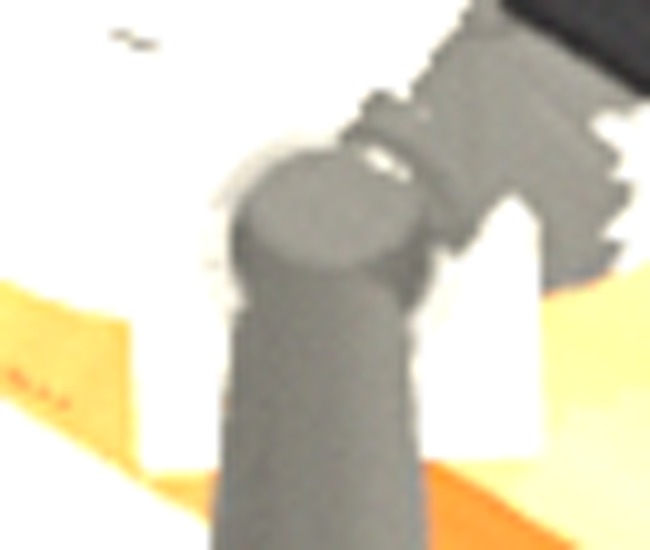

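Run:
```python
from h import *
np.set_printoptions(precision=4,suppress=True)
W=cam("wrist"); s=arm.read_state(); R=s["tcp_rot"];p=s["position"]
px=[(210+a/3.2,50+b/2.6) for a,b in [(355,122),(526,174),(599,305),(142,325),(221,450)]]
for z in (.092,.095,.098):
  c,r,a,m=fit(W,px,z); h=c+.045*np.array([np.cos(np.radians(m)),np.sin(np.radians(m))]); print(z,c,r,a,m,h)
for n,uv,z in(("hole",(328.3,230+10.9),.095),("foot",(327.5,241.8+8.5),.114),):
  q=onz(W,uv,z); print(n,q,(q-p)@R[:,1],(q-p)@R[:,2])
print(h-p[:2])
```

```text
0.092 [ 0.5668 -0.0361] 0.045649362285219375 [-142.4684  172.3086  128.0158  -54.0878   -9.1093] 36.93219564412168 [ 0.6027 -0.009 ]
0.095 [ 0.5666 -0.0362] 0.04509165636319995 [-142.4684  172.3086  128.0158  -54.0878   -9.1093] 36.932195644121514 [ 0.6025 -0.0091]
0.098 [ 0.5663 -0.0363] 0.04453395044118365 [-142.4684  172.3086  128.0158  -54.0878   -9.1093] 36.93219564412143 [ 0.6023 -0.0093]
hole [ 0.6029 -0.0097  0.095 ] 0.0017924358914260764 -0.00031730573076924415
foot [ 0.604  -0.0097  0.114 ] 0.0011780028199321305 0.0006025424202618179
[-0.0018  0.0016]
```

Call:
send_rows:
  targets:
    - {"dx": -0.0013, "dy": 0.0005, "dz": 0, "roll": 0, "hand": 1}
    - {"dx": -0.0013, "dy": 0.0005, "dz": -0.008, "roll": 0, "hand": 1}
    - {"dx": -0.0013, "dy": 0.0005, "dz": -0.014, "roll": 0, "hand": 1}
    - {"dx": -0.0013, "dy": 0.0005, "dz": -0.018, "roll": 0, "hand": 1}
    - {"dx": -0.0013, "dy": 0.0005, "dz": -0.021, "roll": 0, "hand": 1}
    - {"dx": -0.0013, "dy": 0.0005, "dz": -0.025, "roll": 0, "hand": 1}
    - {"dx": -0.0013, "dy": 0.0005, "dz": -0.025, "roll": 0, "hand": 1}

```text
clock: 15.95
position: [0.6021, -0.0097, 0.1794]
tcp_rot: [[-0.002, -0.559, 0.829], [-0.0, 0.829, 0.559], [-1.0, 0.001, -0.002]]
contact_force: [-1.0, -1.4, -1.2]
finger_gap: 0.01
```

Call:
send_rows:
  targets:
    - {"dx": 0, "dy": 0, "dz": -0.004, "roll": 0, "hand": 1}
    - {"dx": 0, "dy": 0, "dz": -0.008, "roll": 0, "hand": 1}
    - {"dx": 0, "dy": 0, "dz": -0.011, "roll": 0, "hand": 1}
    - {"dx": 0, "dy": 0, "dz": -0.011, "roll": 0, "hand": 1}
    - {"dx": 0, "dy": 0, "dz": -0.011, "roll": 0, "hand": 1}

```text
clock: 16.37
position: [0.6026, -0.0097, 0.1694]
tcp_rot: [[-0.001, -0.559, 0.829], [-0.0, 0.829, 0.559], [-1.0, 0.0, -0.001]]
contact_force: [-0.7, 0.9, -0.9]
finger_gap: 0.0097
```

Run:
```python
from h import *
s=arm.read_state(); print(s["clock"],s["position"],s["contact_force"],s["wrist_torque"])
p=s["position"][:2]-[.5667,-.0363]; print(np.hypot(*p),np.degrees(np.arctan2(p[1],p[0])))
a0=np.radians(36.5)
for t in range(0,101,5):
    a=a0-np.radians(t); print(t,np.round(45*(np.cos(a)-np.cos(a0)),1),np.round(45*(np.sin(a)-np.sin(a0)),1),round(-4*np.radians(t),1), "dir",np.sin(a).round(2),-np.cos(a).round(2))
```

```text
16.3667 [ 0.60260903 -0.00965101  0.16938064] [-0.68752475  0.85527035 -0.92960677] [ 0.00914918 -0.00460844  0.02470028]
0.04471718523532719 36.580033718142445
0 0.0 0.0 -0.0 dir 0.59 -0.8
5 2.2 -3.3 -0.3 dir 0.52 -0.85
10 4.1 -6.7 -0.7 dir 0.45 -0.89
15 5.7 -10.3 -1.0 dir 0.37 -0.93
20 7.0 -14.0 -1.4 dir 0.28 -0.96
25 7.9 -17.8 -1.7 dir 0.2 -0.98
30 8.5 -21.7 -2.1 dir 0.11 -0.99
35 8.8 -25.6 -2.4 dir 0.03 -1.0
40 8.7 -29.5 -2.8 dir -0.06 -1.0
45 8.3 -33.4 -3.1 dir -0.15 -0.99
50 7.6 -37.3 -3.5 dir -0.23 -0.97
55 6.5 -41.0 -3.8 dir -0.32 -0.95
60 5.1 -44.7 -4.2 dir -0.4 -0.92
65 3.4 -48.2 -4.5 dir -0.48 -0.88
70 1.4 -51.6 -4.9 dir -0.55 -0.83
75 -1.0 -54.8 -5.2 dir -0.62 -0.78
80 -3.5 -57.7 -5.6 dir -0.69 -0.73
85 -6.4 -60.5 -5.9 dir -0.75 -0.66
90 -9.4 -62.9 -6.3 dir -0.8 -0.59
95 -12.7 -65.1 -6.6 dir -0.85 -0.52
100 -16.1 -67.0 -7.0 dir -0.89 -0.45
```

Call:
send_rows:
  targets:
    - {"dx": 0.0011, "dy": -0.0016, "dz": -0.0002, "roll": -2.5, "hand": 1}
    - {"dx": 0.0022, "dy": -0.0033, "dz": -0.0003, "roll": -5, "hand": 1}
    - {"dx": 0.0041, "dy": -0.0067, "dz": -0.0007, "roll": -10, "hand": 1}
    - {"dx": 0.0041, "dy": -0.0067, "dz": -0.0007, "roll": -10, "hand": 1}

```text
clock: 16.7
position: [0.6064, -0.0154, 0.1689]
tcp_rot: [[-0.002, -0.405, 0.914], [0.002, 0.914, 0.405], [-1.0, 0.002, -0.001]]
contact_force: [-1.0, 2.1, 0.1]
finger_gap: 0.0099
```

Call:
send_rows:
  targets:
    - {"dx": 0.0016, "dy": -0.0036, "dz": -0.0003, "roll": -5, "hand": 1}
    - {"dx": 0.0023, "dy": -0.0055, "dz": -0.0005, "roll": -7.5, "hand": 1}
    - {"dx": 0.0029, "dy": -0.0073, "dz": -0.0007, "roll": -10, "hand": 1}
    - {"dx": 0.0029, "dy": -0.0073, "dz": -0.0007, "roll": -10, "hand": 1}

```text
clock: 17.03
position: [0.609, -0.0202, 0.1683]
tcp_rot: [[-0.003, -0.244, 0.97], [0.005, 0.97, 0.244], [-1.0, 0.005, -0.001]]
contact_force: [-3.0, 4.1, 2.6]
finger_gap: 0.0102
```

Call:
send_rows:
  targets:
    - {"dx": 0, "dy": 0, "dz": 0, "roll": 0, "hand": 1}
    - {"dx": 0, "dy": 0, "dz": 0, "roll": 0, "hand": 1}

```text
clock: 17.2
position: [0.609, -0.0202, 0.1683]
tcp_rot: [[-0.002, -0.246, 0.969], [0.004, 0.969, 0.246], [-1.0, 0.005, -0.001]]
contact_force: [-2.7, 4.3, 1.2]
finger_gap: 0.0102
```

Run:
```python
from h import *
s=arm.read_state(); print(s["clock"],s["position"],s["contact_force"],s["wrist_torque"],s["joint_vel"].round(2))
im=viewer.camera("wrist"); cv2.imwrite("pics/w11.png",im)
```

```text
17.2 [ 0.60899481 -0.02020176  0.16833925] [-2.71145364  4.2875976   1.24756267] [1.28186465 0.75202177 0.0090825 ] [ 0.1  -0.06 -0.04 -0.06  0.08 -0.04  0.05]
```

View pics/w11.png

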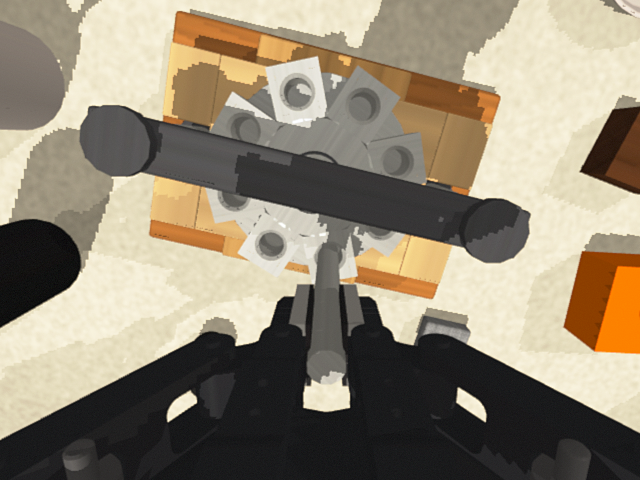

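Call:
send_rows:
  targets:
    - {"dx": 0.0005, "dy": -0.0019, "dz": -0.0001, "roll": -2.5, "hand": 1}
    - {"dx": 0.0009, "dy": -0.0038, "dz": -0.0003, "roll": -5, "hand": 1}
    - {"dx": 0.0009, "dy": -0.0038, "dz": -0.0003, "roll": -5, "hand": 1}

```text
clock: 17.5
position: [0.6096, -0.0214, 0.1681]
tcp_rot: [[-0.004, -0.16, 0.987], [0.008, 0.987, 0.16], [-1.0, 0.009, -0.002]]
contact_force: [-3.9, 8.1, 3.1]
finger_gap: 0.0097
```

Call:
send_rows:
  targets:
    - {"dx": 0.0004, "dy": -0.0019, "dz": -0.0002, "roll": -2.5, "hand": 1}
    - {"dx": 0.0006, "dy": -0.0039, "dz": -0.0004, "roll": -5, "hand": 1}
    - {"dx": 0.0006, "dy": -0.0039, "dz": -0.0004, "roll": -5, "hand": 1}

```text
clock: 17.75
position: [0.6101, -0.0226, 0.1679]
tcp_rot: [[-0.005, -0.075, 0.997], [0.012, 0.997, 0.075], [-1.0, 0.012, -0.004]]
contact_force: [-4.0, 10.3, 4.1]
finger_gap: 0.0101
```

Call:
send_rows:
  targets:
    - {"dx": 0.0005, "dy": -0.0015, "dz": 0, "roll": 0, "hand": 1}
    - {"dx": 0.0009, "dy": -0.0028, "dz": 0, "roll": 0, "hand": 1}
    - {"dx": 0.0009, "dy": -0.0028, "dz": 0, "roll": 0, "hand": 1}
    - {"dx": 0.0009, "dy": -0.0028, "dz": 0, "roll": 0, "hand": 1}

```text
clock: 18.08
position: [0.6105, -0.0233, 0.1679]
tcp_rot: [[-0.006, -0.077, 0.997], [0.015, 0.997, 0.077], [-1.0, 0.015, -0.005]]
contact_force: [-4.8, 12.4, 5.6]
finger_gap: 0.0099
```

Run:
```python
from h import *
s=arm.read_state(); print(s["clock"],s["position"],s["contact_force"],s["wrist_torque"],s["joint_vel"].round(2))
im=viewer.camera("wrist"); cv2.imwrite("pics/w12.png",im)
cv2.imwrite("pics/w12c.png",cv2.resize(im[50:280,170:440],None,fx=2.9,fy=2.6,interpolation=cv2.INTER_CUBIC))
```

```text
18.0833 [ 0.61053455 -0.02334609  0.16787215] [-4.82518843 12.37551068  5.64363279] [ 3.55265648  1.51869332 -0.02575381] [-0.05 -0.   -0.03  0.04  0.25  0.    0.06]
```

View pics/w12c.png

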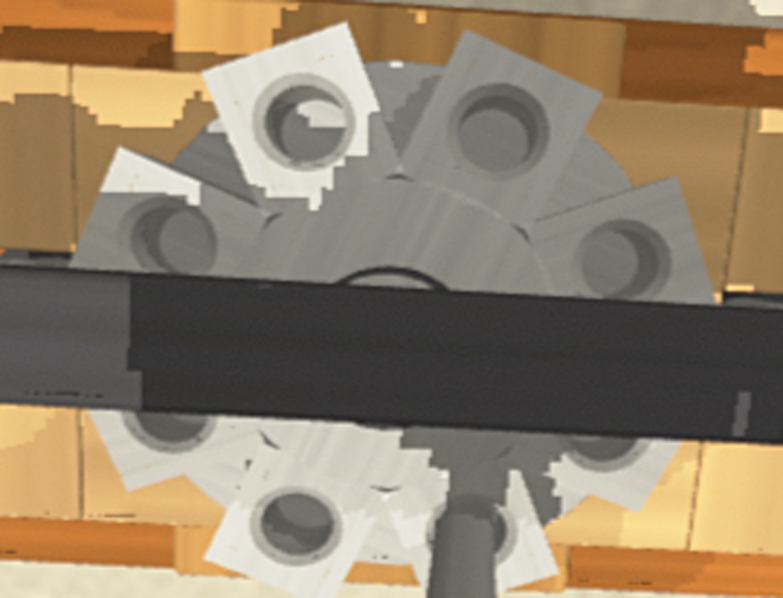

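Call:
send_rows:
  targets:
    - {"dx": 0.0004, "dy": -0.0012, "dz": 0, "roll": 0, "hand": 1}
    - {"dx": 0.0008, "dy": -0.0024, "dz": 0, "roll": 0, "hand": 1}
    - {"dx": 0.0008, "dy": -0.0024, "dz": 0, "roll": 0, "hand": 1}
    - {"dx": 0.0008, "dy": -0.0024, "dz": 0, "roll": 0, "hand": 1}

```text
clock: 18.47
position: [0.611, -0.024, 0.1679]
tcp_rot: [[-0.007, -0.078, 0.997], [0.017, 0.997, 0.078], [-1.0, 0.018, -0.006]]
contact_force: [-6.4, 14.1, 6.5]
finger_gap: 0.0098
```

Call:
send_rows:
  targets:
    - {"dx": 0, "dy": 0, "dz": 0, "roll": 0, "hand": 1}
    - {"dx": 0, "dy": 0, "dz": 0, "roll": 0, "hand": 1}
    - {"dx": 0, "dy": 0, "dz": 0, "roll": 0, "hand": 1}

```text
clock: 18.72
position: [0.611, -0.024, 0.1678]
tcp_rot: [[-0.007, -0.078, 0.997], [0.017, 0.997, 0.078], [-1.0, 0.018, -0.006]]
contact_force: [-5.9, 13.5, 6.9]
finger_gap: 0.0101
```

Run:
```python
from h import *
s=arm.read_state(); print(s["clock"],s["position"],s["contact_force"],s["wrist_torque"])
F=s["contact_force"][:2]
for a in (15,18,21):
  a=np.radians(a); print(F@[-np.sin(a),np.cos(a)],F@[np.cos(a),np.sin(a)])
```

```text
18.7167 [ 0.61095756 -0.02396471  0.16784466] [-5.85154395 13.47352631  6.94635013] [4.06523794 1.79448892 0.06210387]
14.528918052446828 -2.1649522094715348
14.622311519305272 -1.4016003982602707
14.675626246673712 -0.6344068977814258
```

Call:
send_rows:
  targets:
    - {"dx": -0.0008, "dy": 0.0025, "dz": 0, "roll": 0, "hand": 1}
    - {"dx": -0.0016, "dy": 0.005, "dz": 0, "roll": 0, "hand": 1}
    - {"dx": -0.0022, "dy": 0.0075, "dz": 0, "roll": 0, "hand": 1}
    - {"dx": -0.0025, "dy": 0.009, "dz": 0, "roll": 0, "hand": 1}
    - {"dx": -0.0025, "dy": 0.009, "dz": 0, "roll": 0, "hand": 1}
    - {"dx": -0.0025, "dy": 0.009, "dz": 0, "roll": 0, "hand": 1}

```text
clock: 19.22
position: [0.6097, -0.0219, 0.1678]
tcp_rot: [[-0.003, -0.075, 0.997], [0.007, 0.997, 0.075], [-1.0, 0.008, -0.002]]
contact_force: [-3.7, 6.8, 2.3]
finger_gap: 0.0099
```

Run:
```python
from h import *
np.set_printoptions(precision=4,suppress=True)
s=arm.read_state(); print(s["clock"],s["position"],s["contact_force"],s["wrist_torque"])
W=cam("wrist");im=viewer.camera("wrist"); cv2.imwrite("pics/w13.png",im)
cv2.imwrite("pics/w13c.png",cv2.resize(im[50:280,170:440],None,fx=2.9,fy=2.6,interpolation=cv2.INTER_CUBIC))
```

```text
19.2167 [ 0.6097 -0.0219  0.1678] [-3.6521  6.7577  2.2825] [1.984  0.8767 0.0288]
```

View pics/w13c.png

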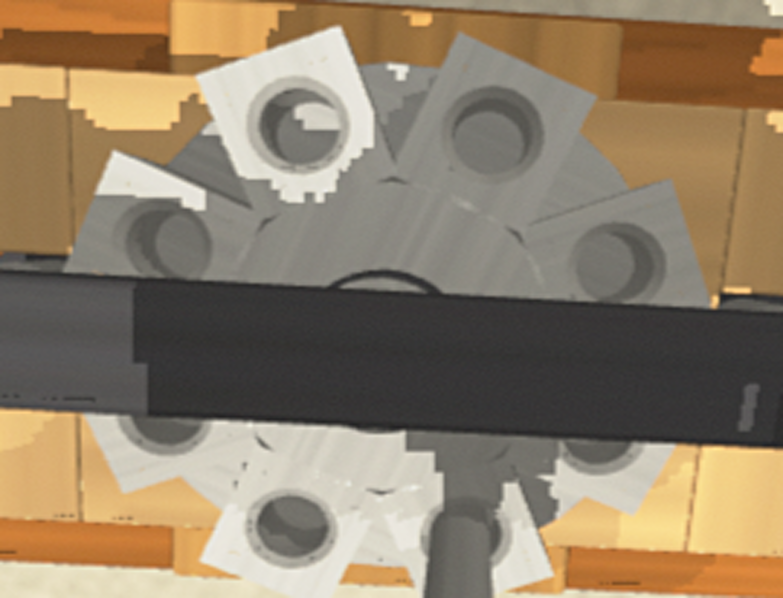

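Call:
send_rows:
  targets:
    - {"dx": -0.0008, "dy": 0.0025, "dz": 0, "roll": 0, "hand": 1}
    - {"dx": -0.0016, "dy": 0.005, "dz": 0, "roll": 0, "hand": 1}
    - {"dx": -0.0022, "dy": 0.007, "dz": 0, "roll": 0, "hand": 1}
    - {"dx": -0.0022, "dy": 0.007, "dz": 0, "roll": 0, "hand": 1}
    - {"dx": -0.0022, "dy": 0.007, "dz": 0, "roll": 0, "hand": 1}

```text
clock: 19.68
position: [0.6086, -0.0203, 0.1677]
tcp_rot: [[0.001, -0.07, 0.998], [0.0, 0.998, 0.07], [-1.0, 0.0, 0.001]]
contact_force: [0.3, 3.6, -0.0]
finger_gap: 0.0102
```

Call:
send_rows:
  targets:
    - {"dx": -0.0003, "dy": 0.001, "dz": 0, "roll": 0, "hand": 1}
    - {"dx": -0.0003, "dy": 0.001, "dz": 0, "roll": 0, "hand": 1}
    - {"dx": -0.0003, "dy": 0.001, "dz": 0.004, "roll": 0, "hand": 1}
    - {"dx": -0.0003, "dy": 0.001, "dz": 0.012, "roll": 0, "hand": 1}
    - {"dx": -0.0003, "dy": 0.001, "dz": 0.024, "roll": 0, "hand": 1}
    - {"dx": -0.0003, "dy": 0.001, "dz": 0.04, "roll": 0, "hand": 1}
    - {"dx": -0.0003, "dy": 0.001, "dz": 0.06, "roll": 0, "hand": 1}
    - {"dx": -0.0003, "dy": 0.001, "dz": 0.085, "roll": 0, "hand": 1}
    - {"dx": -0.0003, "dy": 0.001, "dz": 0.085, "roll": 0, "hand": 1}

```text
clock: 20.43
position: [0.612, -0.0214, 0.2598]
tcp_rot: [[0.012, -0.068, 0.998], [-0.0, 0.998, 0.068], [-1.0, -0.001, 0.012]]
contact_force: [1.6, -0.1, 0.1]
finger_gap: 0.0103
```

Run:
```python
from h import *
np.set_printoptions(precision=4,suppress=True)
s=arm.read_state(); print(s["clock"],s["position"],s["contact_force"],s["wrist_torque"])
W=cam("wrist");im=viewer.camera("wrist"); cv2.imwrite("pics/w14.png",im)
```

```text
20.4333 [ 0.612  -0.0214  0.2598] [ 1.6004 -0.1396  0.1327] [-0.0379 -0.0913 -0.0268]
```

View pics/w14.png

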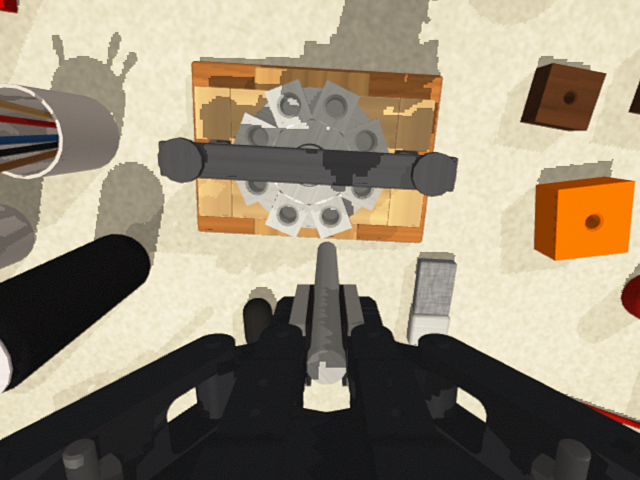

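Call:
send_rows:
  targets:
    - {"dx": -0.006, "dy": 0.013, "dz": 0, "roll": -2, "hand": 1}
    - {"dx": -0.016, "dy": 0.038, "dz": 0, "roll": -4, "hand": 1}
    - {"dx": -0.028, "dy": 0.067, "dz": 0, "roll": -6, "hand": 1}
    - {"dx": -0.041, "dy": 0.098, "dz": 0, "roll": -8, "hand": 1}
    - {"dx": -0.054, "dy": 0.129, "dz": 0, "roll": -10, "hand": 1}
    - {"dx": -0.067, "dy": 0.16, "dz": 0, "roll": -12, "hand": 1}
    - {"dx": -0.08, "dy": 0.191, "dz": 0, "roll": -14, "hand": 1}
    - {"dx": -0.093, "dy": 0.222, "dz": 0, "roll": -16, "hand": 1}
    - {"dx": -0.106, "dy": 0.253, "dz": 0, "roll": -18, "hand": 1}
    - {"dx": -0.118, "dy": 0.281, "dz": 0, "roll": -19, "hand": 1}

```text
clock: 21.32
position: [0.4887, 0.2626, 0.2521]
tcp_rot: [[-0.001, 0.26, 0.966], [-0.001, 0.966, -0.26], [-1.0, -0.001, -0.0]]
contact_force: [-0.3, 0.7, -1.7]
finger_gap: 0.0102
```

Call:
send_rows:
  targets:
    - {"dx": -0.01, "dy": 0.023, "dz": 0, "roll": 0, "hand": 1}
    - {"dx": -0.0155, "dy": 0.036, "dz": -0.01, "roll": 0, "hand": 1}
    - {"dx": -0.0175, "dy": 0.042, "dz": -0.03, "roll": 0, "hand": 1}
    - {"dx": -0.0185, "dy": 0.044, "dz": -0.05, "roll": 0, "hand": 1}
    - {"dx": -0.0185, "dy": 0.044, "dz": -0.07, "roll": 0, "hand": 1}
    - {"dx": -0.0185, "dy": 0.044, "dz": -0.08, "roll": 0, "hand": 1}
    - {"dx": -0.0185, "dy": 0.044, "dz": -0.08, "roll": 0, "hand": 1}
    - {"dx": -0.0185, "dy": 0.044, "dz": -0.08, "roll": 0, "hand": 1}
    - {"dx": -0.0185, "dy": 0.044, "dz": -0.08, "roll": 0, "hand": 1}

```text
clock: 22.07
position: [0.4727, 0.3051, 0.1735]
tcp_rot: [[0.002, 0.26, 0.966], [0.001, 0.966, -0.26], [-1.0, 0.001, 0.001]]
contact_force: [0.2, -0.4, -0.6]
finger_gap: 0.0096
```

Run:
```python
from h import *
np.set_printoptions(precision=4,suppress=True)
s=arm.read_state(); print(s["clock"],s["position"],s["contact_force"],s["joint_vel"].round(2),s["tcp_rot"].round(3))
W=cam("wrist");im=viewer.camera("wrist"); cv2.imwrite("pics/w15.png",im)
cv2.imwrite("pics/w15c.png",cv2.resize(im[190:400,240:420],None,fx=3.6,fy=2.8,interpolation=cv2.INTER_CUBIC))
c=im[205:270,295:360]; c=cv2.convertScaleAbs(c,alpha=2.0)
cv2.imwrite("pics/w15e.png",cv2.resize(c,None,fx=9,fy=9,interpolation=cv2.INTER_CUBIC))
t=viewer.camera("top");cv2.imwrite("pics/t15.png",t)
```

```text
22.0667 [0.4727 0.3051 0.1735] [ 0.1782 -0.422  -0.6439] [-0.15 -0.78 -0.18 -0.87 -0.11 -0.05 -0.03] [[ 0.002  0.26   0.966]
 [ 0.001  0.966 -0.26 ]
 [-1.     0.001  0.001]]
```

View pics/w15c.png

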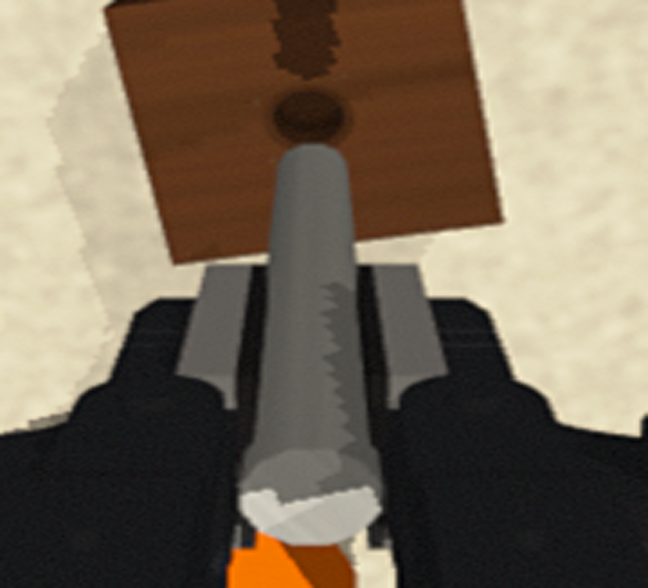

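View pics/w15e.png

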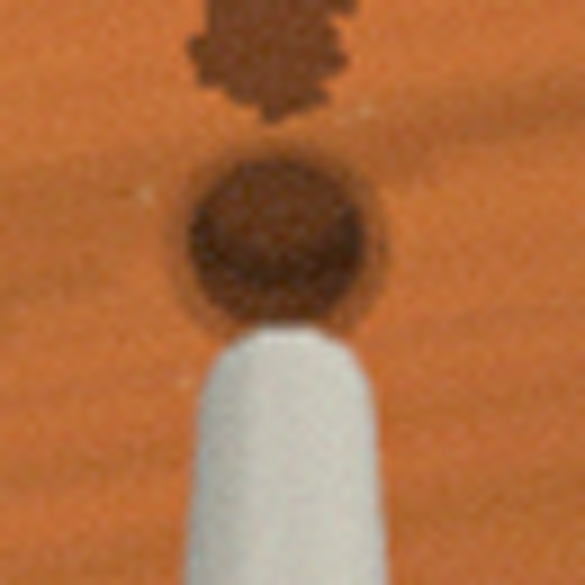

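Run:
```python
from h import *
np.set_printoptions(precision=4,suppress=True)
W=cam("wrist"); s=arm.read_state(); R=s["tcp_rot"];p=s["position"]
for n,uv,z in(("hole",(325.8,231.9),.04),("foot",(327.2,241.1+8.5),.0815),("top",(240+310/3.6,190+498/2.8),.2065)):
  q=onz(W,uv,z); print(n,q,(q-p)@R[:,1],(q-p)@R[:,2])
print(p)
# collar angle from w14 needs that pose - skip
```

```text
hole [0.4719 0.3065 0.04  ] 0.0002289882116857751 -0.0012987138367073574
foot [0.4732 0.307  0.0815] 0.0011196239641857097 -7.466738582904767e-05
top [0.473  0.306  0.2065] 0.00042087707713460513 0.0001881432745314611
[0.4728 0.3057 0.1741]
```

Call:
send_rows:
  targets:
    - {"dx": -0.0011, "dy": -0.0006, "dz": -0.012, "roll": 0, "hand": 1}
    - {"dx": -0.0011, "dy": -0.0006, "dz": -0.026, "roll": 0, "hand": 1}
    - {"dx": -0.0011, "dy": -0.0006, "dz": -0.034, "roll": 0, "hand": 1}
    - {"dx": -0.0011, "dy": -0.0006, "dz": -0.038, "roll": 0, "hand": 1}
    - {"dx": -0.0011, "dy": -0.0006, "dz": -0.041, "roll": 0, "hand": 1}
    - {"dx": -0.0011, "dy": -0.0006, "dz": -0.044, "roll": 0, "hand": 1}
    - {"dx": -0.0011, "dy": -0.0006, "dz": -0.048, "roll": 0, "hand": 1}
    - {"dx": -0.0011, "dy": -0.0006, "dz": -0.048, "roll": 0, "hand": 1}

```text
clock: 22.83
position: [0.4703, 0.3048, 0.1241]
tcp_rot: [[-0.0, 0.259, 0.966], [-0.0, 0.966, -0.259], [-1.0, -0.0, -0.0]]
contact_force: [-0.1, 0.4, -2.0]
finger_gap: 0.01
```

No contact force, so the foot is 8 mm into the hole. I'll lower it the rest of the way.

Call:
send_rows:
  targets:
    - {"dx": 0.0004, "dy": 0, "dz": -0.005, "roll": 0, "hand": 1}
    - {"dx": 0.0004, "dy": 0, "dz": -0.01, "roll": 0, "hand": 1}
    - {"dx": 0.0004, "dy": 0, "dz": -0.015, "roll": 0, "hand": 1}
    - {"dx": 0.0004, "dy": 0, "dz": -0.019, "roll": 0, "hand": 1}
    - {"dx": 0.0004, "dy": 0, "dz": -0.021, "roll": 0, "hand": 1}
    - {"dx": 0.0004, "dy": 0, "dz": -0.021, "roll": 0, "hand": 1}
    - {"dx": 0.0004, "dy": 0, "dz": -0.021, "roll": 0, "hand": 1}

```text
clock: 23.42
position: [0.4707, 0.3048, 0.1034]
tcp_rot: [[-0.0, 0.259, 0.966], [-0.0, 0.966, -0.259], [-1.0, -0.0, -0.0]]
contact_force: [-0.6, 0.3, -0.2]
finger_gap: 0.0102
```

Call:
send_rows:
  targets:
    - {"dx": 0, "dy": 0, "dz": -0.0005, "roll": 0, "hand": 1}
    - {"dx": 0, "dy": 0, "dz": -0.0005, "roll": 0, "hand": 0.5}
    - {"dx": 0, "dy": 0, "dz": -0.0005, "roll": 0, "hand": 0.3}
    - {"dx": 0, "dy": 0, "dz": -0.0005, "roll": 0, "hand": 0.3}
    - {"dx": 0, "dy": 0, "dz": -0.0005, "roll": 0, "hand": 0.3}
    - {"dx": 0, "dy": 0, "dz": -0.0005, "roll": 0, "hand": 0.3}

```text
clock: 23.92
position: [0.471, 0.305, 0.1033]
tcp_rot: [[0.0, 0.259, 0.966], [0.0, 0.966, -0.259], [-1.0, 0.0, 0.0]]
contact_force: [-0.2, 0.1, 0.6]
finger_gap: 0.0602
```

Call:
send_rows:
  targets:
    - {"dx": 0, "dy": 0, "dz": 0.005, "roll": 0, "hand": 0.3}
    - {"dx": 0, "dy": 0, "dz": 0.02, "roll": 0, "hand": 0.3}
    - {"dx": 0, "dy": 0, "dz": 0.045, "roll": 0, "hand": 0.3}
    - {"dx": 0, "dy": 0, "dz": 0.075, "roll": 0, "hand": 0.3}
    - {"dx": 0, "dy": 0, "dz": 0.105, "roll": 0, "hand": 0.3}
    - {"dx": 0, "dy": 0, "dz": 0.13, "roll": 0, "hand": 0.3}
    - {"dx": -0.04, "dy": 0.04, "dz": 0.14, "roll": 0, "hand": 0.3}
    - {"dx": -0.05, "dy": 0.05, "dz": 0.14, "roll": 0, "hand": 0.3}
    - {"dx": -0.05, "dy": 0.05, "dz": 0.14, "roll": 0, "hand": 0.3}
    - {"dx": -0.05, "dy": 0.05, "dz": 0.14, "roll": 0, "hand": 0.3}

```text
clock: 24.75
position: [0.4189, 0.3573, 0.2438]
tcp_rot: [[0.0, 0.253, 0.967], [0.002, 0.967, -0.253], [-1.0, 0.002, -0.0]]
contact_force: [0.6, -0.5, -0.4]
finger_gap: 0.0598
```

Run:
```python
from h import *
np.set_printoptions(precision=4,suppress=True)
s=arm.read_state(); print(s["clock"],s["position"],s["contact_force"],s["finger_gap"])
W=cam("wrist");im=viewer.camera("wrist"); cv2.imwrite("pics/w16.png",im)
t=viewer.camera("top");c=viewer.camera("scene")
a=cv2.resize(t[160:300,155:410],None,fx=3,fy=3,interpolation=cv2.INTER_CUBIC);cv2.imwrite("pics/t16.png",a)
cv2.imwrite("pics/s16.png",c)
```

```text
24.75 [0.4189 0.3573 0.2438] [ 0.5779 -0.5109 -0.3734] 0.059838855892228204
```

View pics/w16.png

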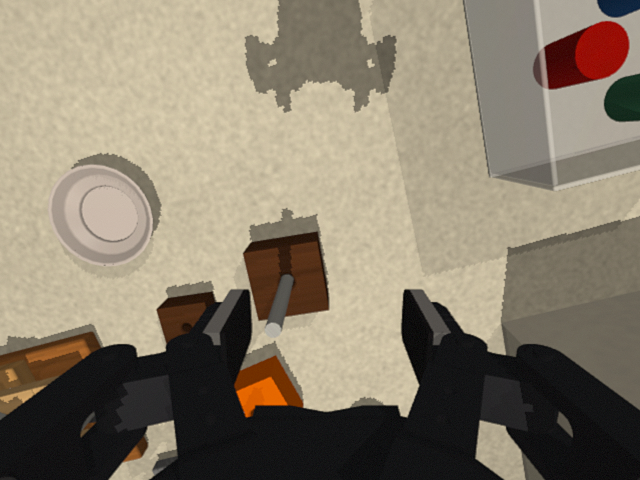

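View pics/t16.png

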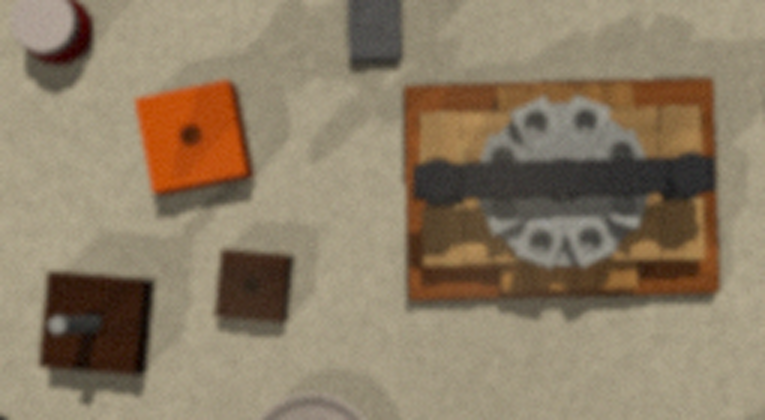

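View pics/s16.png

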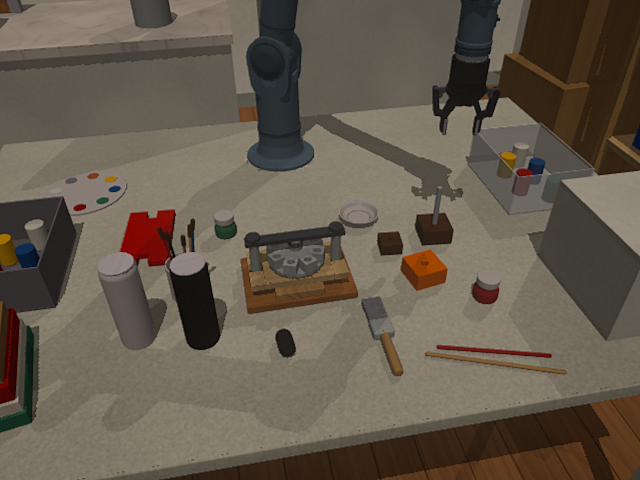

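Run:
```python
from h import *
np.set_printoptions(precision=4,suppress=True)
T=cam("top")
px=[(155+u/3,160+v/3) for u,v in((536,121),(587,120),(541,240),(591,238))]
print(fit(T,px,.092))
s=tri(T,(155+58/3,160+324/3),cam("scene"),(437.5,188.5));print(s)
arm.close_job()
```

```text
(array([ 0.5671, -0.0398]), np.float64(0.04501547424704265), array([  24.067 ,  -22.5264,  159.2524, -155.2607]), np.float64(23.884820164601))
(array([0.4702, 0.3015, 0.131 ]), [np.float64(0.0014597608358262986), np.float64(0.00145976083582603)])
the job is handed in; nothing more can be done
```

The press is tightened and the bar is back upright in its rest block. I handed the job in at about 25 s of the 72 s allowed; it reports no verdict.

**Turning:** I stood the bar in three holes in turn, moving it back a quarter turn each time so it never met the crosshead. Turning free took about 2 to 4 N at the bar. After about 175° the resistance climbed steadily, and I stopped with 14.6 N held at the bar, inside the 12 to 18 N that counts as firm. I then eased the load off and drew the bar out.

**Last checks:**
- **Bar:** it stands in the same block in the wrist, top and scene views, with its top at the same place as at the start to about 2 mm. Two-view triangulation put the top at 131 mm instead of 135 mm. The same method read 132 mm before I touched it, so I take this as camera error.
- **Gripper:** it is open and clear of everything.
- **Other things:** none of those visible in the last pictures appears to have moved.
- **Collar:** the top view puts its holes at about 24°, so it turned roughly 189° in all. From the arm's readings under load I had expected about 194°. That gap could be camera error, bar tilt or a few degrees of spring-back, and I did not measure the remaining force on the board after letting go.
- **Cameras:** the top and wrist views disagreed by about 4 mm on where the collar sits in y. I relied on the wrist view.

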